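# Load the roller mixer from the turntable

### The job

Lift every blue-capped vial off the freely spinning turntable and lay it down on the rollers of the white roller mixer, lying flat in a groove between two rollers and along them; every red-capped reject goes into the yellow tub instead. Once all the blue ones are lying on the rollers, and not before, turn the mixer's selector from white (off) to the amber dot. The vials are glass, so set them down rather than drop them, and leave the other things on the bench where they are.

Things in the scene. Friction and masses are not known exactly. Their poses are not given: they have to be found in the camera images.
- vial1: Blue-capped glass vial, 28 mm diameter, 61 mm long, about 45 g, lying on its side. Origin on its axis at mid length, x along the axis towards the cap. Straight glass body from x = -30.5 to +13.5 mm (grip about x = -6 mm), cap 24 mm across from +17.5 to +30.5 mm. Rests on its body, axis 14 mm above a flat support. May be absent.
- vial2: Blue-capped glass vial, 28 mm diameter, 61 mm long, about 45 g, lying on its side. Origin on its axis at mid length, x along the axis towards the cap. Straight glass body from x = -30.5 to +13.5 mm (grip about x = -6 mm), cap 24 mm across from +17.5 to +30.5 mm. Rests on its body, axis 14 mm above a flat support. May be absent.
- vial3: Blue-capped glass vial, 28 mm diameter, 61 mm long, about 45 g, lying on its side. Origin on its axis at mid length, x along the axis towards the cap. Straight glass body from x = -30.5 to +13.5 mm (grip about x = -6 mm), cap 24 mm across from +17.5 to +30.5 mm. Rests on its body, axis 14 mm above a flat support. May be absent.
- vial4: Blue-capped glass vial, 28 mm diameter, 61 mm long, about 45 g, lying on its side. Origin on its axis at mid length, x along the axis towards the cap. Straight glass body from x = -30.5 to +13.5 mm (grip about x = -6 mm), cap 24 mm across from +17.5 to +30.5 mm. Rests on its body, axis 14 mm above a flat support. May be absent.
- vial5: Blue-capped glass vial, 28 mm diameter, 61 mm long, about 45 g, lying on its side. Origin on its axis at mid length, x along the axis towards the cap. Straight glass body from x = -30.5 to +13.5 mm (grip about x = -6 mm), cap 24 mm across from +17.5 to +30.5 mm. Rests on its body, axis 14 mm above a flat support. May be absent.
- red_vial1: Red-capped (reject) glass vial, 28 mm diameter, 61 mm long, about 45 g, lying on its side. Origin on its axis at mid length, x along the axis towards the cap. Straight glass body from x = -30.5 to +13.5 mm (grip about x = -6 mm), cap 24 mm across from +17.5 to +30.5 mm. Rests on its body, axis 14 mm above a flat support. May be absent.
- red_vial2: Red-capped (reject) glass vial, 28 mm diameter, 61 mm long, about 45 g, lying on its side. Origin on its axis at mid length, x along the axis towards the cap. Straight glass body from x = -30.5 to +13.5 mm (grip about x = -6 mm), cap 24 mm across from +17.5 to +30.5 mm. Rests on its body, axis 14 mm above a flat support. May be absent.
- turntable: Fixed foot of the turntable, origin on its axis at bench level. The white platter on it spins freely at the slightest push, no brake: flat top 30 mm above the bench, 300 mm inside diameter, upright rim all round 14 mm high, 5 mm thick. The vials start lying on it, about 30 mm or more apart.
- roller_mixer: White roller mixer, fixed; origin on the bench under the roller bed's centre, x across the rollers, y along them. Six dark rollers, 26 mm diameter, y = -105 to +105 mm, axes at z = 67 mm and x = -90, -54, -18, 18, 54, 90 mm (they do not turn while loading). Walls round the bed (inner faces x = -122 and 122 mm, y = 105 mm) and the control housing (y = -105 to -180 mm) rise to z = 92 mm.
- bed (a point): Centre of the roller bed at the height where a vial lying in a groove has its axis: 87 mm above the bench, 7 mm above the roller tops; axes as the mixer. The five grooves run along y at x = -72, -36, 0, 36, 72 mm. Three vials fit end to end in one groove; vials in neighbouring grooves are only 8 mm apart.
- knob_grip (a point): On the axis of the black selector knob on top of the control housing, at the middle of its grip bar; the bar is 38 mm long, 12 mm wide, its top 11 mm above this point and its foot 11 mm below (a 42 mm diameter skirt). Site x axis points along the bar towards the white pointer line, z up.
- speed_knob (a joint): Selector angle in rad, growing clockwise seen from above; clicks into four detents 40 degrees apart: 0 off (white dot, where it starts), 0.698 green, 1.396 amber, 2.094 red (end stop). About 0.06 N m turns it from one detent to the next, and it settles into the nearest one when let go.
- tub: Yellow open waste tub, 165 x 98 mm outside (x by y), 45 mm high, 3 mm walls and floor, fixed; origin at the centre of its underside.
- foil_bottle: Bystander: foil-wrapped media bottle with orange cap, 68 mm diameter, 146 mm tall, origin under its centre.
- amber_bottle: Bystander: amber bottle with black cap, 60 mm diameter, 140 mm tall, origin under its centre.
- dish_stack: Bystander: taped stack of three small Petri dishes, 62 mm diameter, 42 mm tall, origin under its centre.
- tip_box: Bystander: pipette-tip box, blue with yellow lid, 82 x 122 x 65 mm, origin under its centre.
- freezer_box: Bystander: white freezer box, 130 x 130 x 50 mm, origin under its centre.
- marker: Bystander: marker pen lying on the bench, 135 x 16 mm, origin on the bench under its middle.

How it is judged:
By the outcome, as a careful person would: the job done as asked, in the order asked, and still so for the second after the job is handed in, with the robot touching nothing.
Of vial1, vial2, vial3, vial4, vial5 only 4 to 5 are there at a start; the rules pass over those that are not, and their reading is None.
Of red_vial1, red_vial2 only 1 to 2 are there at a start; the rules pass over those that are not, and their reading is None.
At some moment in a run one of vial1, vial2, vial3, vial4, vial5, red_vial1, red_vial2 may be knocked a few centimetres aside while the robot is not near it.
It also fails if it takes over 210 s, if anything falls off the work surface, if the arm or the gripper's body presses on something with over 40 N, if the wrist force passes 120 N, or if a joint passes its speed limit or range.

### The arm

A 6-joint arm with a two-finger parallel gripper is mounted at the origin on the work surface. World frame = base frame: x ahead of the robot, y to its left, z up, the work surface at z = 0. Lengths are in m, angles in rad, forces in N, time in s.
With the tool pointing down it reaches from about 0.375 to 0.9 m from the base axis. Payload 3.1 kg.
Tool frame: the origin (TCP) lies between the finger pads; the fingertips stand 19 mm ahead of it and the grasp point (between the pads) is the TCP; z points along the fingers, y is the line along which they close (so a half turn about z gives the same grasp; the last joint's range is limited). The gripper opens to 87 mm and grips with 3 to 60 N. Pads are 19 mm wide; open, the fingers measure 117 mm over their backs; the gripper's body (75 mm by 190 mm) begins 51 mm behind the grasp point.
Start: joints at [-1.421, 0.527, 1.433, -0, 1.181, -0.178], TCP at [0.201, -0.592, 0.242] pointing down, gripper open.
Joint ranges: [-3.08, 3.08], [-0.75, 2.2], [0.22, 2.44], [-1.43, 4.57], [0, 2.65], [-2.85, 2.85]. Speed limits (rad/s): [2.79, 2.79, 3.14, 3.14, 3.14, 3.14].

### API

Orientations are given as a unit quaternion [x, y, z, w].
In Python, from rig import telemetry, viewer, hand_in gives the robot as it stands. The module is installed in compiled form; this text tells all that it offers.
- The arm moves only by the shell command python3 -m creep 'ROWS' [FORCE]. ROWS is JSON, a list of rows, each an object with "translation": the shift along the tool's x, y, z in mm, a list of three; "roll": the turn about the tool's z in degrees; "gripper": the finger opening in mm, from 0 to 87. In form: [{"translation": [tx, ty, tz], "roll": roll, "gripper": gripper}, ...]. A call has 1 to 5 rows; each row is the pose to reach, as a shift and turn from the pose commanded when the call began, along the tool's axes at that moment; what a row does not reach only later rows make up. A row lasts 1/12 s, in which the tool goes at most 41.7 mm and 7.16 degrees, less where a joint would pass 70% of its speed; a pose out of reach is approached as far as the arm can. A call with a gripper value outside its range is refused whole. The fingers move at their own pace and stop on an object; FORCE is the grip in N (left out, the last holds). Time passes only in rows, so rows that repeat a pose let the fingers close. It gives the time, the measured TCP pose, the force, the opening and the grip force at its end, in the units of the state.
- telemetry.get_obs(): the state, without advancing time (a new reading comes with each control period).
- viewer.camera(name): name is "scene" or "side" or "wrist"; returns the picture (400x640x3 uint8, blue, green, red); there is no depth.
- viewer.camera_info(name): a dict with "intrinsics" (3x3 intrinsics, pixels), "k1" (the pictures are not rectified: a ray, as slopes to the right and down, at radius r is drawn at 1 + k1 r^2 times it, then the intrinsics apply), "rvec" (rotation vector, rad) and "tvec" (3), from world to camera coordinates, as OpenCV has them; the wrist camera has in their place "hand_eye" (4x4, takes a point from camera to tool coordinates, whose origin is the TCP and whose axes are the flange's). Camera axes: x right, y down, z forward; pixel columns grow to the right and rows downward; lengths in m; the calibration is good to about 2 mm. A picture is of the moment at which its call begins: read the wrist's pose just before it. camera_info takes no time and is no camera call.
- hand_in(): hands the job in; it is judged then, once.
Trained networks look in the newest picture that a camera, given by its name, has taken for a name from the list of things; names that differ only in an ending like _2 or _b are one class to them, and where a whole thing is asked for, a point or a joint stands for the part that bears it (a point fixed in the world has none). Each returns a list of dicts, best first, with "p" (0 to 1); they miss things now and then, are a little off and sometimes report something else, mostly with a low value. They report only what shows in the picture. A call takes as long as a camera call.
- viewer.recognise(camera, thing): "bbox" ([left, top, width, height] in pixels, round what is visible of it).
The state is a dict: "time": time; "q": joint angles; "joint_velocities": joint speeds; "joint_torque": joint torques, N m; "position": TCP position; "tool_rot": TCP orientation; "ft_force": force on the tool from outside, world axes, zero at the start; "moment": the same for the moment, N m; "grip_width": finger opening in m; "grip_force": force on a finger pad.
Only numpy, scipy, OpenCV 4.12 (cv2) and the standard library are available. Lean on these libraries where they do the work, as an engineer would, in place of code of your own. Each camera call takes 0.05 s, during which the arm holds its last target. There are 200 camera calls.

## Working session

There is one attempt and no reset: what is moved stays moved. The work goes in short steps, Python scripts to look and compute and a shell command to move; the robot and the scene stay as the last step left them, time stands still between calls to the robot, and variables do not carry over. Pictures are saved under pics/ and viewed, at most 14 in all, crops included, and the job is handed in when it is done.

```bash
ls; mkdir -p pics; python3 - <<'E'
from rig import telemetry, viewer
import cv2,json,numpy as np
np.set_printoptions(precision=4,suppress=True)
print(telemetry.get_obs())
for c in ["scene","side","wrist"]:
    cv2.imwrite(f"pics/a_{c}.png",viewer.camera(c)); print(c,viewer.camera_info(c))
E
```

```text
pics
{'time': 0.0, 'q': array([-1.4215,  0.5285,  1.4339, -0.    ,  1.1814, -0.1785]), 'joint_velocities': array([ 0.0004, -0.0003, -0.0015,  0.    ,  0.0002, -0.0005]), 'joint_torque': array([ -0.0004, -44.0043, -17.6592,   0.0632,   0.0581,  -0.0002]), 'position': array([ 0.2011, -0.591 ,  0.2406]), 'tool_rot': array([ 0.9866,  0.1631,  0.    , -0.0011]), 'ft_force': array([ 0.3441,  0.402 , -0.9883]), 'moment': array([-0.0168, -0.0336,  0.0393]), 'grip_force': 0.0, 'grip_width': 0.0868391532976262}
scene {'intrinsics': array([[500.1725,   0.    , 320.6927],
       [  0.    , 500.1725, 192.903 ],
       [  0.    ,   0.    ,   1.    ]]), 'k1': 0.047482047941566116, 'rvec': array([ 1.4368,  2.2543, -0.7788]), 'tvec': array([ 0.3279, -0.3261,  1.7712])}
side {'intrinsics': array([[463.8581,   0.    , 316.968 ],
       [  0.    , 463.8581, 204.1586],
       [  0.    ,   0.    ,   1.    ]]), 'k1': -0.016670437440894414, 'rvec': array([ 0.9904, -2.4937,  1.0049]), 'tvec': array([0.3412, 0.4048, 1.1898])}
wrist {'intrinsics': array([[344.8602,   0.    , 319.628 ],
       [  0.    , 344.8602, 198.9568],
       [  0.    ,   0.    ,   1.    ]]), 'k1': -0.01433155345702139, 'hand_eye': array([[ 0.0001, -0.9532, -0.3022,  0.0845],
       [ 1.    ,  0.0001, -0.0001, -0.0007],
       [ 0.0002, -0.3022,  0.9532, -0.1438],
       [ 0.    ,  0.    ,  0.    ,  1.    ]])}
```

View pics/a_scene.png

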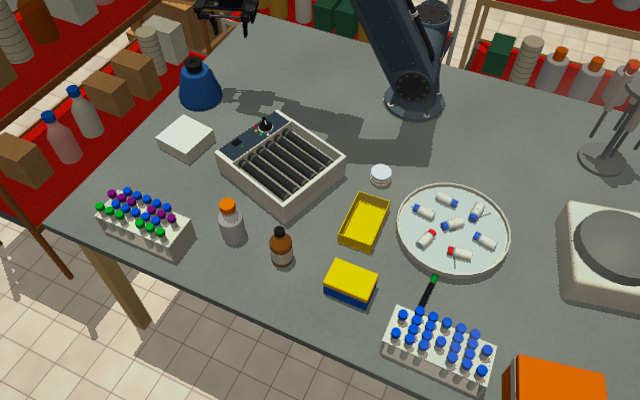

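View pics/a_side.png

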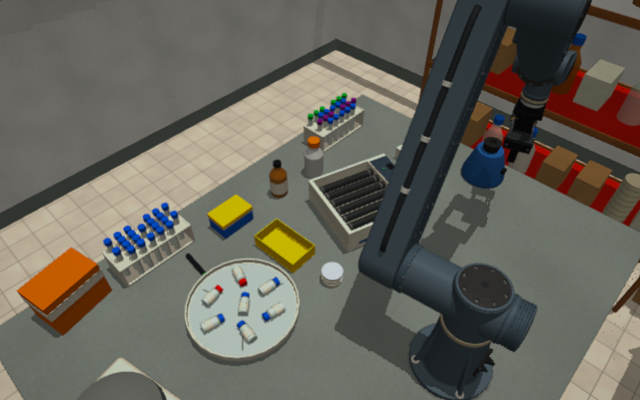

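View pics/a_wrist.png

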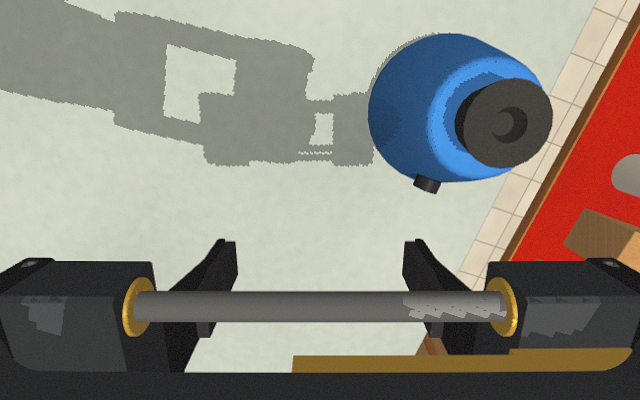

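```bash
cat > h.py <<'E'
import numpy as np,cv2
from scipy.spatial.transform import Rotation as R
from rig import telemetry, viewer
np.set_printoptions(precision=4,suppress=True)
def cam(name,obs=None):
    i=viewer.camera_info(name); K=i["intrinsics"]; d=np.array([i["k1"],0,0,0,0.])
    if name=="wrist":
        T=np.eye(4); T[:3,:3]=R.from_quat(obs["tool_rot"]).as_matrix(); T[:3,3]=obs["position"]
        C=T@i["hand_eye"]; Rm=C[:3,:3].T; t=-Rm@C[:3,3]
    else: Rm=cv2.Rodrigues(i["rvec"])[0]; t=i["tvec"]
    return K,d,Rm,t
def ray(c,uv):
    K,d,Rm,t=c; p=cv2.undistortPoints(np.array(uv,float).reshape(-1,1,2),K,d)[:,0]
    D=np.c_[p,np.ones(len(p))]@Rm; return -Rm.T@t,D
def onz(c,uv,z):
    o,D=ray(c,uv); return o+D*((z-o[2])/D[:,2])[:,None]
def proj(c,P):
    K,d,Rm,t=c; return cv2.projectPoints(np.array(P,float).reshape(-1,1,3),cv2.Rodrigues(Rm)[0],t,K,d)[0][:,0]
def grab(name,save=None):
    o=telemetry.get_obs(); im=viewer.camera(name)
    if save: cv2.imwrite(save,im)
    return o,im,cam(name,o)
E
python3 - <<'E'
from h import *
for n in ["scene","side"]:
    c=cam(n)
    viewer.camera(n)
    for th in ["turntable","roller_mixer","tub","vial1","red_vial1","knob_grip"]:
        for r in viewer.recognise(n,th)[:6]:
            b=r["bbox"]; print(n,th,round(r["p"],2),np.round(b),onz(c,[b[0]+b[2]/2,b[1]+b[3]/2],{"turntable":.044,"tub":.045,"roller_mixer":.092,"knob_grip":.1}.get(th,.044))[0][:2])
c=cam("scene")
print(onz(c,[[217,155],[265,112],[346,156],[284,206],],.092))
E
```

```text
scene turntable 0.91 [397. 179. 114. 101.] [0.5085 0.2777]
scene roller_mixer 0.87 [214. 107. 130. 115.] [ 0.5382 -0.2462]
scene roller_mixer 0.48 [272. 224.  21.  41.] [ 0.7774 -0.1087]
scene roller_mixer 0.35 [433. 193.  26.  14.] [0.4584 0.2315]
scene tub 0.56 [336. 190.  55.  62.] [0.5881 0.0425]
scene vial1 0.73 [471. 203.  14.  22.] [0.428  0.3238]
scene vial1 0.67 [435. 193.  23.  18.] [0.424  0.2316]
scene vial1 0.61 [413. 203.  21.  16.] [0.4838 0.1839]
scene vial1 0.5 [440. 215.  26.  15.] [0.4863 0.2687]
scene vial1 0.47 [474. 234.  26.  16.] [0.5114 0.3693]
scene red_vial1 0.8 [415. 228.  20.  20.] [0.5697 0.2151]
scene red_vial1 0.79 [449. 244.  22.  19.] [0.575  0.3139]
scene red_vial1 0.35 [151. 114.  65.  46.] [ 0.5265 -0.5987]
scene knob_grip 0.54 [258. 116.  13.  16.] [ 0.4153 -0.3627]
side turntable 0.6 [184. 260. 117.  99.] [0.4803 0.2815]
side roller_mixer 0.83 [307. 151.  86.  99.] [ 0.5077 -0.1946]
side tub 0.88 [255. 220.  61.  52.] [0.5512 0.05  ]
side vial1 0.78 [263. 303.  24.  19.] [0.4115 0.226 ]
side vial1 0.75 [203. 314.  23.  19.] [0.501  0.3592]
side vial1 0.73 [238. 294.  13.  25.] [0.4835 0.2721]
side vial1 0.59 [239. 319.  19.  25.] [0.4196 0.3118]
side vial1 0.53 [258. 276.  19.  22.] [0.4855 0.1846]
side vial1 0.45 [200. 287.  22.  19.] [0.5746 0.3113]
side red_vial1 0.73 [200. 290.  26.  14.] [0.5691 0.3085]
side red_vial1 0.47 [231. 270.  15.  16.] [0.5651 0.2219]
side knob_grip 0.22 [260. 302.  29.  16.] [0.3904 0.2426]
[[ 0.5819 -0.4298  0.092 ]
 [ 0.3587 -0.3912  0.092 ]
 [ 0.4234 -0.0826  0.092 ]
 [ 0.6652 -0.1635  0.092 ]]
```

```bash
python3 -c "
import cv2
a=cv2.imread('pics/a_scene.png')[95:225,205:405]
cv2.imwrite('pics/a_crop.png',cv2.resize(a,None,fx=4,fy=4,interpolation=cv2.INTER_CUBIC))"
```

```text
(no output)
```

View pics/a_crop.png

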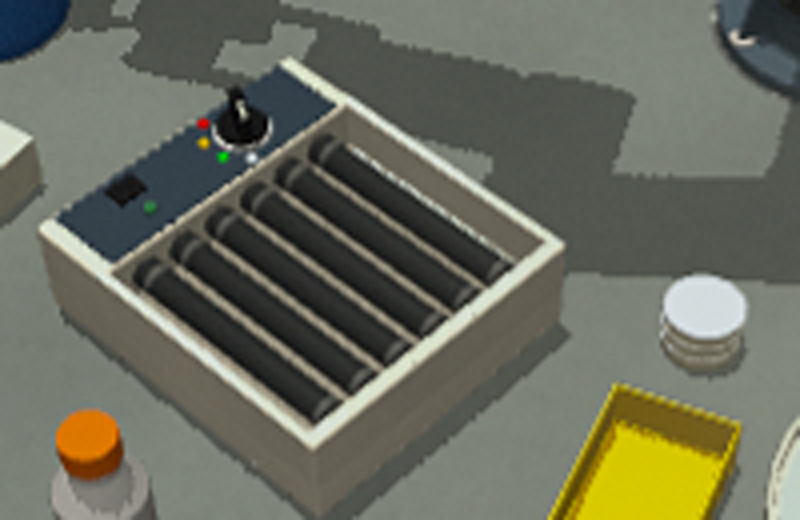

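```bash

python3 -m creep '[{"translation":[160,-90,-60],"roll":0,"gripper":87},{"translation":[160,-90,-60],"roll":0,"gripper":87},{"translation":[160,-90,-60],"roll":0,"gripper":87},{"translation":[160,-90,-60],"roll":0,"gripper":87},{"translation":[160,-90,-60],"roll":0,"gripper":87}]'
python3 -m creep '[{"translation":[160,-90,-60],"roll":0,"gripper":87},{"translation":[160,-90,-60],"roll":0,"gripper":87},{"translation":[160,-90,-60],"roll":0,"gripper":87},{"translation":[160,-90,-60],"roll":0,"gripper":87},{"translation":[160,-90,-60],"roll":0,"gripper":87}]'
python3 -m creep '[{"translation":[70,-45,0],"roll":0,"gripper":87},{"translation":[70,-45,0],"roll":0,"gripper":87},{"translation":[70,-45,0],"roll":0,"gripper":87},{"translation":[70,-45,0],"roll":0,"gripper":87}]'
python3 - <<'E'
from h import *
o,im,c=grab("wrist","pics/b.png"); print(o)
for th in ["roller_mixer","knob_grip","foil_bottle","amber_bottle"]:
    for r in viewer.recognise("wrist",th)[:2]: print(th,r)
E
```

```text
time: 1.27
position: [0.3257, -0.4523, 0.3029]
tool_rot: [0.986, 0.164, 0.001, 0.0]
ft_force: [0.9, -0.9, 0.6]
grip_width: 0.0874
grip_force: 0.0
time: 1.68
position: [0.4484, -0.3155, 0.3633]
tool_rot: [0.986, 0.164, 0.001, 0.0]
ft_force: [-0.2, -0.7, 0.4]
grip_width: 0.0868
grip_force: 0.0
time: 2.02
position: [0.499, -0.2511, 0.3616]
tool_rot: [0.986, 0.165, -0.0, 0.0]
ft_force: [0.2, 0.0, -0.1]
grip_width: 0.0869
grip_force: 0.0
{'time': 2.0167, 'q': array([-0.6661,  0.3177,  1.4394, -0.0003,  1.3844,  0.5723]), 'joint_velocities': array([-0.0603,  0.0029,  0.0057, -0.0191, -0.0034, -0.0057]), 'joint_torque': array([  1.474 , -36.8489, -20.326 ,   0.2854,   0.0116,   0.0457]), 'position': array([ 0.499 , -0.2511,  0.3616]), 'tool_rot': array([ 0.9862,  0.1655, -0.0001,  0.0001]), 'ft_force': array([ 0.2328,  0.0476, -0.1189]), 'moment': array([-0.0279,  0.0472,  0.0196]), 'grip_force': 0.0, 'grip_width': 0.08694264308858027}
roller_mixer {'bbox': [173.3, 0.0, 315.8, 293.4], 'p': 0.85}
knob_grip {'bbox': [363.0, 234.8, 31.6, 34.1], 'p': 0.63}
knob_grip {'bbox': [173.8, 0.0, 316.7, 289.2], 'p': 0.52}
```

View pics/b.png

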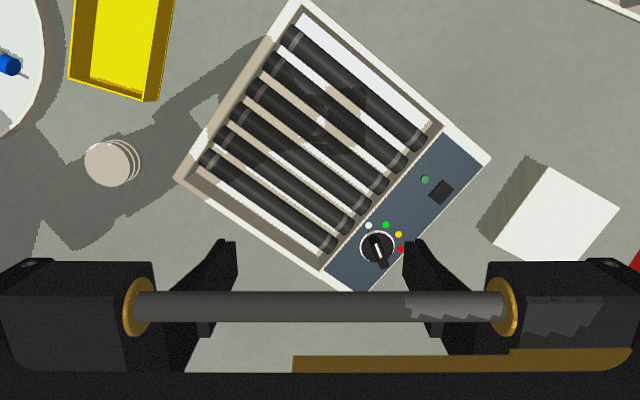

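```bash
cat > mix.py <<'E'
from h import *
im=cv2.imread("pics/b.png"); 
o=dict(position=np.array([ 0.499 , -0.2511,  0.3616]),tool_rot=np.array([ 0.9862,  0.1655, -0.0001,  0.0001])); o["tool_rot"]/=np.linalg.norm(o["tool_rot"])
c=cam("wrist",o)
g=im.max(2); m=(g<62).astype(np.uint8); 
msk=np.zeros_like(m); cv2.fillPoly(msk,[np.array([[300,8],[440,130],[324,262],[185,172]])],1); m&=msk
m=cv2.morphologyEx(m,cv2.MORPH_OPEN,np.ones((3,3)))
n,l,s,ce=cv2.connectedComponentsWithStats(m)
P=[]
for i in range(1,n):
    if s[i,4]>300:
        r=cv2.minAreaRect(np.argwhere(l==i)[:,::-1].astype(np.float32)); b=cv2.boxPoints(r); 
        w=onz(c,b,.067); P.append(onz(c,[r[0]],.067)[0]); a=w[1]-w[0]; bb=w[2]-w[1]
        L=a if np.linalg.norm(a)>np.linalg.norm(bb) else bb
        print(s[i,4],r,P[-1][:2],np.linalg.norm(a),np.linalg.norm(bb),np.degrees(np.arctan2(L[1],L[0]))%180)
P=np.array(P); print(P.mean(0)); 
d=P[-1]-P[0]; print("across",np.degrees(np.arctan2(d[1],d[0]))%180,np.linalg.norm(d))
for n_,uv,z in [("in1",[322,270],.092),("in2",[444,126],.092),("out",[490,157],.092),("outL",[176,178],.092),("knob",[378,248],.103),("white",[368,225],.092),("green",[386,225],.092),("amber",[398,234],.092),("red",[401,249],.092)]: print(n_,onz(c,[uv],z)[0])
E
python3 mix.py
python3 -c "
import cv2
a=cv2.imread('pics/b.png')[205:290,330:430]
cv2.imwrite('pics/b_crop.png',cv2.resize(a,None,fx=6,fy=6,interpolation=cv2.INTER_CUBIC))"
```

```text
2123 ((353.8196716308594, 89.51640319824219), (146.85830688476562, 21.76626968383789), 39.80556869506836) [ 0.5924 -0.2619] 0.024512867788391426 0.17666087223247592 71.51231805050033
2517 ((335.9329833984375, 113.25970458984375), (144.45887756347656, 21.23181915283203), 38.220428466796875) [ 0.5589 -0.251 ] 0.02481752534759536 0.1772798699663735 72.18255213523977
2434 ((317.79998779296875, 136.89999389648438), (141.4694366455078, 20.084627151489258), 37.87498474121094) [ 0.5241 -0.2392] 0.024405212074113048 0.17711596109833042 71.63457034447758
2063 ((300.7441711425781, 159.45770263671875), (139.4186553955078, 19.589143753051758), 37.14668655395508) [ 0.4897 -0.2278] 0.02474093495843491 0.17798778935999793 71.50769034742001
1867 ((284.3208312988281, 180.8352508544922), (136.55125427246094, 19.031158447265625), 36.25383758544922) [ 0.4557 -0.2163] 0.024987682139238267 0.17761590614268685 71.58566116637611
1610 ((268.8581237792969, 201.89865112304688), (133.33604431152344, 18.599620819091797), 35.53767776489258) [ 0.4211 -0.2054] 0.025403388206581203 0.17677582766427535 71.50934537173092
[ 0.507  -0.2336  0.067 ]
across 161.72691467531246 0.1803919059287871
in1 [ 0.3609 -0.3014  0.092 ]
in2 [ 0.5881 -0.3749  0.092 ]
out [ 0.5729 -0.4438  0.092 ]
outL [ 0.4224 -0.0888  0.092 ]
knob [ 0.4201 -0.3568  0.103 ]
white [ 0.4418 -0.336   0.092 ]
green [ 0.4494 -0.358   0.092 ]
amber [ 0.4428 -0.3776  0.092 ]
red [ 0.4243 -0.3897  0.092 ]
```

View pics/b_crop.png

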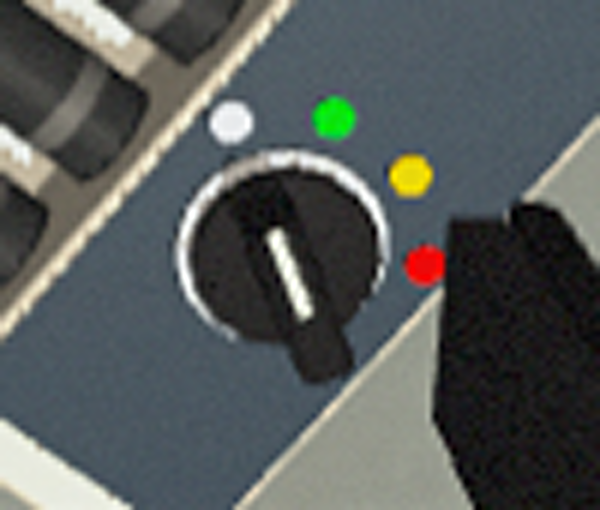

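```bash

for k in 1 2; do python3 -m creep '[{"translation":[66,-187,0],"roll":0,"gripper":87},{"translation":[66,-187,0],"roll":0,"gripper":87},{"translation":[66,-187,0],"roll":0,"gripper":87},{"translation":[66,-187,0],"roll":0,"gripper":87},{"translation":[66,-187,0],"roll":0,"gripper":87}]' | head -2; done
python3 -m creep '[{"translation":[60,-127,0],"roll":0,"gripper":87},{"translation":[60,-127,0],"roll":0,"gripper":87},{"translation":[60,-127,0],"roll":0,"gripper":87},{"translation":[60,-127,0],"roll":0,"gripper":87},{"translation":[60,-127,0],"roll":0,"gripper":87}]'
cat > vials.py <<'E'
# cap/body segmentation in the wrist view -> grip point (axis, x=-6mm), yaw towards the cap
from h import *
def find(im,c,zc=.044):
    hsv=cv2.cvtColor(im,cv2.COLOR_BGR2HSV); out=[]
    H,S,V=hsv[...,0].astype(int),hsv[...,1],hsv[...,2]
    for col,m in [("blue",(abs(H-110)<14)&(S>140)&(V>60)),("red",((H<8)|(H>172))&(S>140)&(V>60))]:
        n,l,s,ce=cv2.connectedComponentsWithStats(m.astype(np.uint8))
        for i in range(1,n):
            if s[i,4]>60: out.append((col,ce[i],s[i],onz(c,[ce[i]],zc)[0]))
    return out
E
python3 - <<'E'
from vials import *
o,im,c=grab("wrist","pics/c.png"); print(o)
for th in ["turntable","tub","vial1","red_vial1"]:
    for r in viewer.recognise("wrist",th)[:6]: b=r["bbox"]; print(th,round(r["p"],2),np.round(b),onz(c,[b[0]+b[2]/2,b[1]+b[3]/2],.044)[0])
for f in find(im,c): print(f)
E
```

```text
time: 2.68
position: [0.4994, -0.0534, 0.3616]
time: 3.1
position: [0.5024, 0.1451, 0.3617]
time: 3.52
position: [0.5191, 0.2852, 0.3611]
tool_rot: [0.986, 0.164, 0.0, -0.0]
ft_force: [0.9, 0.0, -0.2]
grip_width: 0.087
grip_force: 0.0
{'time': 3.5167, 'q': array([0.3135, 0.3705, 1.3594, 0.0009, 1.4112, 1.5537]), 'joint_velocities': array([-0.06  , -0.0282,  0.0522, -0.0517,  0.0112, -0.0343]), 'joint_torque': array([  1.356 , -39.2801, -20.9227,   0.2502,  -0.1107,   0.1551]), 'position': array([0.5191, 0.2852, 0.3611]), 'tool_rot': array([ 0.9864,  0.1645,  0.0001, -0.0005]), 'ft_force': array([ 0.8515,  0.0412, -0.1753]), 'moment': array([0.0012, 0.0169, 0.0568]), 'grip_force': 0.0, 'grip_width': 0.08695146885830739}
turntable 0.96 [213.  55. 226. 224.] [0.5072 0.273  0.044 ]
tub 0.62 [439. 104. 122. 134.] [0.5785 0.0456 0.044 ]
vial1 0.95 [302. 165.  50.  32.] [0.4875 0.2652 0.044 ]
vial1 0.81 [241. 128.  48.  36.] [0.507  0.3601 0.044 ]
vial1 0.71 [358. 185.  45.  30.] [0.4861 0.1856 0.044 ]
vial1 0.57 [260. 188.  30.  49.] [0.4205 0.3192 0.044 ]
red_vial1 0.81 [291.  95.  47.  2
[... 273 characters left out ...]
e', array([341.3691, 172.2483]), array([335, 164,  14,  17, 149], dtype=int32), array([0.5065, 0.2506, 0.044 ]))
('blue', array([283.3617, 197.8457]), array([275, 191,  18,  15, 188], dtype=int32), array([0.4456, 0.3149, 0.044 ]))
('blue', array([397.162 , 210.6056]), array([389, 202,  15,  17, 142], dtype=int32), array([0.4799, 0.1567, 0.044 ]))
('blue', array([318.462 , 228.1456]), array([312, 220,  14,  17, 158], dtype=int32), array([0.4183, 0.2536, 0.044 ]))
('red', array([333.6872, 113.0615]), array([328, 104,  12,  19, 179], dtype=int32), array([0.5774, 0.287 , 0.044 ]))
('red', array([368.6139, 151.8671]), array([360, 144,  18,  16, 158], dtype=int32), array([0.5448, 0.2256, 0.044 ]))
```

View pics/c.png

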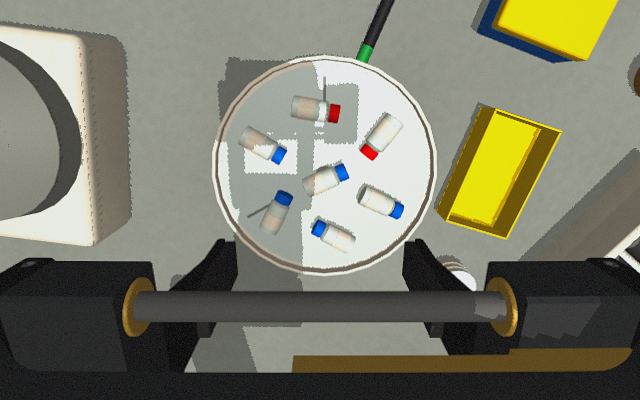

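```bash
cat >> vials.py <<'E'
def fit(im,c,cap,z=.044):
    """cap: world xyz of cap centre (x=+24). Scan yaw and small shifts for the strongest body outline."""
    g=cv2.GaussianBlur(im,(3,3),0).astype(np.float32)
    G=sum(np.hypot(cv2.Sobel(g[...,k],cv2.CV_32F,1,0),cv2.Sobel(g[...,k],cv2.CV_32F,0,1)) for k in range(3))
    G=np.minimum(G,250)
    xs=np.linspace(-54,-12,30)/1e3   # relative to the cap centre
    L=np.r_[np.c_[xs,0*xs+.014],np.c_[xs,0*xs-.014],np.c_[0*xs[:15]-.0545,np.linspace(-.012,.012,15)]]
    best=[]
    for yaw in np.radians(np.arange(0,360,3)):
        M=np.array([[np.cos(yaw),-np.sin(yaw)],[np.sin(yaw),np.cos(yaw)]])
        for dx in (-.003,0,.003):
            for dy in (-.003,-.0015,0,.0015,.003):
                P=cap[:2]+(L+[dx,dy])@M.T
                uv=proj(c,np.c_[P,np.full(len(P),z)]).astype(np.float32)
                v=cv2.remap(G,uv[:,0],uv[:,1],cv2.INTER_LINEAR).mean()
                best.append((v,yaw,dx,dy))
    best.sort(reverse=True); v,yaw,dx,dy=best[0]
    u=np.array([np.cos(yaw),np.sin(yaw)]); w=np.array([-u[1],u[0]])
    return np.degrees(yaw),cap[:2]+dx*u+dy*w-.030*u,v   # grip point at x=-6
E
cat > m1.py <<'E'
from vials import *
im=cv2.imread("pics/c.png"); o=dict(position=np.array([0.5191, 0.2852, 0.3611]),tool_rot=np.array([ 0.9864,  0.1645,  0.0001, -0.0005]))
c=cam("wrist",o); man=[(333.7,113,293,106),(368.6,152,396,118),(278.5,155,244,134),(341.4,172.2,306,188),(283.4,197.8,266,230),(397.2,210.6,360,189),(318.5,228,352,245)]
for f in find(im,c):
    for a in man:
        if np.hypot(f[1][0]-a[0],f[1][1]-a[1])<4:
            e=onz(c,[a[2:]],.044)[0]; d=f[3]-e; print(f[0],"manual yaw",np.degrees(np.arctan2(d[1],d[0]))%360,"len",np.linalg.norm(d),"fit",*fit(im,c,f[3]))
# turntable circle (rim top), tub corners at rim z=.045
print(onz(c,[[213,165],[437,165],[325,55],[325,276]],.044))
print("tub",onz(c,[[497,108],[562,131],[505,239],[435,214]],.045))
# knob
ob=dict(position=np.array([ 0.499 , -0.2511,  0.3616]),tool_rot=np.array([ 0.9862,  0.1655, -0.0001,  0.0001])); cb=cam("wrist",ob)
D=onz(cb,[[368.7,225.3],[385.7,224.7],[398.3,234.3],[401,249.3]],.092)[:,:2]
A=np.c_[2*D,np.ones(4)]; s=np.linalg.lstsq(A,(D**2).sum(1),rcond=None)[0]; print("knob centre",s[:2],"r",np.sqrt(s[2]+s[:2]@s[:2]),np.degrees(np.arctan2(*(D-s[:2]).T[::-1])))
print("pointer line",onz(cb,[[330+270/6,205+232/6],[330+308/6,205+318/6]],.114),"skirt",onz(cb,[[377.2,246.7]],.094))
cs=cam("scene"); print("foil",onz(cs,[[228,204]],.146),"dish",onz(cs,[[381,172]],.042))
E
python3 m1.py
```

```text
blue manual yaw 256.9550080426603 len 0.052741705622125414 fit 261.0 [0.5092 0.3681] 209.00874
blue manual yaw 313.6582965324986 len 0.05357572048379932 fit 309.0 [0.4853 0.272 ] 206.3287
blue manual yaw 350.24817787280614 len 0.05547387991173886 fit 357.0 [0.4187 0.3178] 190.62523
blue manual yaw 258.36014397840347 len 0.0625315809973639 fit 264.0 [0.486  0.1862] 245.1887
blue manual yaw 80.49448219411923 len 0.05581815207699608 fit 78.0 [0.4156 0.2265] 208.27635
red manual yaw 279.3620872412659 len 0.05346137214338124 fit 279.0 [0.5727 0.3167] 218.51982
red manual yaw 161.65513933189123 len 0.055993197462796136 fit 162.0 [0.5729 0.2149] 213.59674
[[0.4593 0.4194 0.044 ]
 [0.5584 0.1309 0.044 ]
 [0.64   0.3208 0.044 ]
 [0.3478 0.219  0.044 ]]
tub [[ 0.6526  0.0891  0.045 ]
 [ 0.6546 -0.0067  0.045 ]
 [ 0.4908 -0.0091  0.045 ]
 [ 0.4929  0.1041  0.045 ]]
knob centre [ 0.4171 -0.3581] r 0.03245869118701029 [ 40.5844   1.1828 -38.0974 -77.8917]
pointer line [[ 0.4287 -0.3474  0.114 ]
 [ 0.4129 -0.3623  0.114 ]] skirt [[ 0.4179 -0.3581  0.094 ]]
foil [[ 0.7556 -0.277   0.146 ]] dish [[0.3957 0.0226 0.042 ]]
```

```bash
cat > plan.py <<'E'
# plan.py x y z psi : roll first (combined with the z move), then the shift in the rolled tool frame
import sys; from h import *
def plan(x,y,z,psi,o=None):
    o=o or telemetry.get_obs(); M=R.from_quat(o["tool_rot"]).as_matrix(); p=o["position"]
    cur=np.degrees(np.arctan2(M[1,0],M[0,0])); roll=-((psi-cur+180)%360-180)
    a=np.radians(cur-roll); d=np.array([x,y,z])-p
    tx=d[0]*np.cos(a)+d[1]*np.sin(a); ty=d[0]*np.sin(a)-d[1]*np.cos(a)
    print("t",round(o["time"],1),"pos",p,"psi %.1f"%cur,"q6 %.2f"%o["q"][5],"-> roll %.1f  shift [%.0f, %.0f, %.0f] F"%(roll,tx*1e3,ty*1e3,-d[2]*1e3),o["ft_force"],"grip %.3f %.1f"%(o["grip_width"],o["grip_force"]))
if __name__=="__main__": plan(*map(float,sys.argv[1:5]))
E
cat > look.py <<'E'
import sys; from vials import *; from plan import plan
def look(z=.200,n=9):
    o,im,c=grab("wrist",f"pics/l_{telemetry.get_obs()['time']:.2f}.png"); res=[]
    for f in find(im,c):
        if np.hypot(*(f[3][:2]-[.505,.274]))<.155: res.append((f[0],)+fit(im,c,f[3]))
    res.sort(key=lambda r:np.hypot(*(r[2]-o["position"][:2])))
    for r in res[:n]: print(r[0],"yaw %.0f"%r[1],r[2],"score %.0f"%r[3])
    r=res[0]; psi=r[1]; psi=psi if -10<psi<170 else psi-180
    plan(*r[2],z,psi,o)
if __name__=="__main__": look(float(sys.argv[1]),int(sys.argv[2]))
E
python3 plan.py 0.486 0.186 0.2 84
python3 -m creep '[{"translation":[0,0,80],"roll":-32,"gripper":46},{"translation":[0,0,80],"roll":-32,"gripper":46},{"translation":[0,0,80],"roll":-32,"gripper":46},{"translation":[0,0,80],"roll":-32,"gripper":46},{"translation":[0,0,80],"roll":-32,"gripper":46}]' 15|head -2
python3 -m creep '[{"translation":[0,0,80],"roll":-33,"gripper":46},{"translation":[0,0,80],"roll":-33,"gripper":46},{"translation":[0,0,80],"roll":-33,"gripper":46},{"translation":[0,0,80],"roll":-33,"gripper":46},{"translation":[0,0,80],"roll":-33,"gripper":46}]'|head -2
python3 plan.py 0.486 0.186 0.2 84
```

```text
t 3.8 pos [0.5187 0.2809 0.3616] psi 18.6 q6 1.55 -> roll -65.4  shift [-98, -23, 162] F [ 0.6709  0.3126 -0.1346] grip 0.087 0.0
time: 4.18
position: [0.5184, 0.2809, 0.2807]
time: 4.6
position: [0.5184, 0.281, 0.2008]
t 4.6 pos [0.5184 0.281  0.2008] psi 83.9 q6 0.41 -> roll -0.1  shift [-98, -22, 1] F [-0.0192  0.9418  0.4587] grip 0.046 0.0
```

```bash

python3 -m creep '[{"translation":[-98,-22,0],"roll":0,"gripper":46},{"translation":[-98,-22,0],"roll":0,"gripper":46},{"translation":[-98,-22,0],"roll":0,"gripper":46},{"translation":[-98,-22,0],"roll":0,"gripper":46},{"translation":[-98,-22,0],"roll":0,"gripper":46}]'|head -2
python3 look.py .058 3
```

```text
time: 5.02
position: [0.4864, 0.1861, 0.2022]
blue yaw 264 [0.4833 0.1865] score 235
blue yaw 81 [0.413  0.2214] score 175
blue yaw 315 [0.487  0.2724] score 190
t 5.0 pos [0.4864 0.1861 0.2022] psi 83.5 q6 0.26 -> roll -0.5  shift [0, -3, 144] F [-0.034   0.068   0.2464] grip 0.046 0.0
```

```bash

python3 -m creep '[{"translation":[0,-3,100],"roll":0,"gripper":46},{"translation":[0,-3,100],"roll":0,"gripper":46},{"translation":[0,-3,120],"roll":0,"gripper":46},{"translation":[0,-3,144],"roll":0,"gripper":46},{"translation":[0,-3,144],"roll":0,"gripper":46}]'
python3 -m creep '[{"translation":[0,0,0],"roll":0,"gripper":20},{"translation":[0,0,0],"roll":0,"gripper":20},{"translation":[0,0,0],"roll":0,"gripper":20},{"translation":[0,0,0],"roll":0,"gripper":20},{"translation":[0,0,0],"roll":0,"gripper":20}]' 15
python3 -m creep '[{"translation":[0,0,0],"roll":0,"gripper":20},{"translation":[0,0,-30],"roll":0,"gripper":20},{"translation":[0,0,-60],"roll":0,"gripper":20},{"translation":[0,0,-100],"roll":0,"gripper":20},{"translation":[0,0,-142],"roll":0,"gripper":20}]'
python3 plan.py .4527 -.1687 .2 71.7
```

```text
time: 5.48
position: [0.4807, 0.1885, 0.0532]
tool_rot: [0.744, 0.668, -0.004, -0.002]
ft_force: [-0.6, 0.4, 0.1]
grip_width: 0.046
grip_force: 0.0
time: 5.9
position: [0.4845, 0.1887, 0.0594]
tool_rot: [0.744, 0.668, 0.002, 0.001]
ft_force: [0.1, 0.9, 4.6]
grip_width: 0.0274
grip_force: 15.0
time: 6.32
position: [0.4819, 0.188, 0.2004]
tool_rot: [0.744, 0.668, -0.001, -0.001]
ft_force: [1.1, 0.8, 0.5]
grip_width: 0.0276
grip_force: 15.0
t 6.3 pos [0.4819 0.188  0.2004] psi 83.8 q6 0.26 -> roll 12.1  shift [-348, 84, 0] F [1.0759 0.8285 0.5258] grip 0.028 15.0
```

```bash

python3 -m creep '[{"translation":[0,0,0],"roll":12,"gripper":20},{"translation":[0,0,0],"roll":12,"gripper":20},{"translation":[0,0,0],"roll":12,"gripper":20}]' |head -2
for i in 1 2; do python3 -m creep '[{"translation":[-174,42,0],"roll":0,"gripper":20},{"translation":[-174,42,0],"roll":0,"gripper":20},{"translation":[-174,42,0],"roll":0,"gripper":20},{"translation":[-174,42,0],"roll":0,"gripper":20},{"translation":[-174,42,0],"roll":0,"gripper":20}]'|head -2;done
python3 -m creep '[{"translation":[0,0,0],"roll":0,"gripper":20},{"translation":[0,0,0],"roll":0,"gripper":20},{"translation":[0,0,0],"roll":0,"gripper":20}]'
python3 - <<'E'
from h import *
o,im,c=grab("wrist","pics/d.png")
ct=np.array([.507,-.234]);X=np.array([.9494,-.314]);Y=np.array([.314,.9494])
for a in (-90,-54,-18,18,54,90):
    P=[np.r_[ct+a/1e3*X+b/1e3*Y,.080] for b in(-105,105)]; q=proj(c,P); cv2.line(im,tuple(int(v) for v in q[0]),tuple(int(v) for v in q[1]),(0,255,0),1)
q=proj(c,[[.417,-.358,.114]])[0]; cv2.circle(im,(int(q[0]),int(q[1])),3,(0,0,255),1)
cv2.imwrite("pics/d2.png",im)
E
python3 plan.py .4527 -.1687 .102 71.7
```

```text
time: 6.57
position: [0.4833, 0.1883, 0.2009]
time: 6.98
position: [0.4679, 0.0056, 0.199]
time: 7.4
position: [0.4543, -0.1741, 0.1992]
time: 7.65
position: [0.4533, -0.167, 0.1988]
tool_rot: [0.81, 0.587, -0.0, -0.001]
ft_force: [-0.2, 1.0, -0.7]
grip_width: 0.0277
grip_force: 15.0
t 7.7 pos [ 0.4534 -0.1667  0.1989] psi 71.9 q6 -0.27 -> roll 0.2  shift [-2, -0, 97] F [ 0.5485  0.304  -0.6441] grip 0.027 15.0
```

View pics/d2.png

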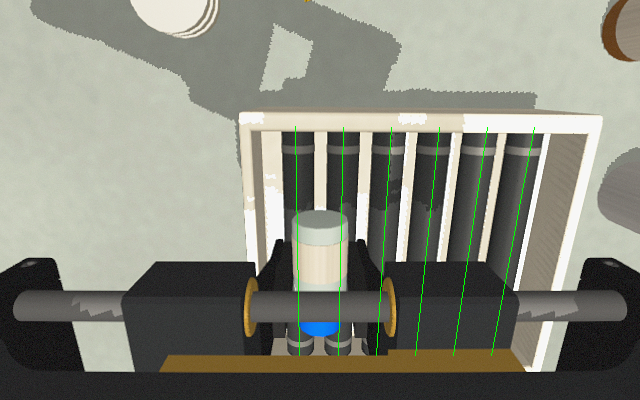

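```bash

python3 -m creep '[{"translation":[-2,0,40],"roll":0,"gripper":20},{"translation":[-2,0,70],"roll":0,"gripper":20},{"translation":[-2,0,84],"roll":0,"gripper":20},{"translation":[-2,0,88],"roll":0,"gripper":20},{"translation":[-2,0,90],"roll":0,"gripper":20}]' |head -4
python3 -m creep '[{"translation":[0,0,2],"roll":0,"gripper":20},{"translation":[0,0,4],"roll":0,"gripper":20},{"translation":[0,0,6],"roll":0,"gripper":20},{"translation":[0,0,6],"roll":0,"gripper":20},{"translation":[0,0,6],"roll":0,"gripper":20}]'
python3 plan.py .4527 -.1687 .102 71.7
```

```text
time: 8.12
position: [0.453, -0.1686, 0.1085]
tool_rot: [0.809, 0.587, -0.0, -0.001]
ft_force: [-0.2, -0.3, -1.8]
time: 8.53
position: [0.4538, -0.1706, 0.104]
tool_rot: [0.81, 0.586, 0.0, 0.001]
ft_force: [-0.1, -0.2, 0.6]
grip_width: 0.0273
grip_force: 15.0
t 8.5 pos [ 0.4538 -0.1706  0.104 ] psi 71.8 q6 -0.27 -> roll 0.1  shift [1, -2, 2] F [-0.0965 -0.2342  0.5801] grip 0.027 15.0
```

```bash

python3 -m creep '[{"translation":[0,0,1],"roll":0,"gripper":20},{"translation":[0,0,2],"roll":0,"gripper":20},{"translation":[0,0,2],"roll":0,"gripper":20},{"translation":[0,0,2],"roll":0,"gripper":20}]' 
python3 -m creep '[{"translation":[0,0,1],"roll":0,"gripper":20},{"translation":[0,0,2],"roll":0,"gripper":20},{"translation":[0,0,2],"roll":0,"gripper":20},{"translation":[0,0,2],"roll":0,"gripper":20}]' 
```

```text
time: 8.87
position: [0.4533, -0.1704, 0.1027]
tool_rot: [0.81, 0.586, 0.0, 0.0]
ft_force: [-1.7, 2.5, 11.7]
grip_width: 0.0275
grip_force: 15.0
time: 9.2
position: [0.4526, -0.1702, 0.1007]
tool_rot: [0.81, 0.586, -0.0, -0.0]
ft_force: [-3.4, 0.6, 14.1]
grip_width: 0.0274
grip_force: 15.0
```

```bash

python3 -m creep '[{"translation":[0,0,0],"roll":0,"gripper":44},{"translation":[0,0,0],"roll":0,"gripper":44},{"translation":[0,0,0],"roll":0,"gripper":44},{"translation":[0,0,-5],"roll":0,"gripper":44},{"translation":[0,0,-20],"roll":0,"gripper":44}]' 
python3 -m creep '[{"translation":[0,0,-40],"roll":0,"gripper":44},{"translation":[0,0,-80],"roll":0,"gripper":44},{"translation":[0,0,-110],"roll":0,"gripper":44},{"translation":[0,0,-110],"roll":0,"gripper":44},{"translation":[0,0,-110],"roll":0,"gripper":44}]' |head -2
python3 - <<'E'
from h import *
grab("wrist","pics/e.png")
E
python3 plan.py .4527 .2 .23 80
```

```text
time: 9.62
position: [0.4524, -0.1698, 0.1181]
tool_rot: [0.81, 0.586, -0.001, -0.002]
ft_force: [0.6, -0.0, -0.2]
grip_width: 0.0431
grip_force: 0.0
time: 10.03
position: [0.4544, -0.171, 0.2312]
t 10.1 pos [ 0.4533 -0.1703  0.2296] psi 71.8 q6 -0.27 -> roll -8.2  shift [365, -65, -0] F [-0.5243 -0.326  -1.2368] grip 0.044 0.0
```

View pics/e.png

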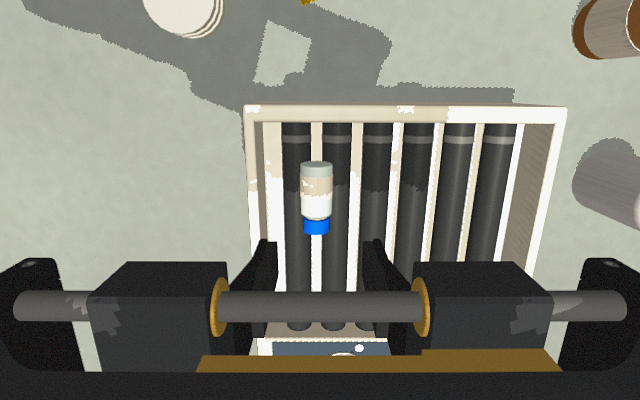

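```bash

for i in 1 2; do python3 -m creep '[{"translation":[180,-79,0],"roll":0,"gripper":46},{"translation":[180,-79,0],"roll":0,"gripper":46},{"translation":[180,-79,0],"roll":0,"gripper":46},{"translation":[180,-79,0],"roll":0,"gripper":46},{"translation":[180,-79,0],"roll":0,"gripper":46}]'|head -2;done
python3 -m creep '[{"translation":[0,0,0],"roll":0,"gripper":46},{"translation":[0,0,0],"roll":0,"gripper":46},{"translation":[0,0,0],"roll":0,"gripper":46}]' | head -2
python3 look.py .059 7
```

```text
time: 10.5
position: [0.4318, 0.0282, 0.2273]
time: 10.92
position: [0.4137, 0.2235, 0.2273]
time: 11.17
position: [0.4149, 0.2203, 0.2278]
blue yaw 78 [0.4118 0.227 ] score 216
blue yaw 312 [0.4854 0.2733] score 228
blue yaw 351 [0.4182 0.3216] score 207
blue yaw 0 [0.4767 0.3403] score 114
red yaw 159 [0.5702 0.217 ] score 208
red yaw 276 [0.5742 0.3104] score 172
t 11.2 pos [0.4149 0.2203 0.2278] psi 71.8 q6 0.57 -> roll -6.2  shift [6, -4, 169] F [ 0.0006 -0.0296 -0.5018] grip 0.046 0.0
```

```bash

python3 -m creep '[{"translation":[6,-4,40],"roll":-6,"gripper":46},{"translation":[6,-4,80],"roll":-6,"gripper":46},{"translation":[6,-4,120],"roll":-6,"gripper":46},{"translation":[6,-4,140],"roll":-6,"gripper":46},{"translation":[6,-4,150],"roll":-6,"gripper":46}]'|head -2
python3 -m creep '[{"translation":[0,0,10],"roll":0,"gripper":46},{"translation":[0,0,16],"roll":0,"gripper":46},{"translation":[0,0,18],"roll":0,"gripper":46},{"translation":[0,0,18],"roll":0,"gripper":46}]'|head -2
python3 -m creep '[{"translation":[0,0,0],"roll":0,"gripper":20},{"translation":[0,0,0],"roll":0,"gripper":20},{"translation":[0,0,0],"roll":0,"gripper":20},{"translation":[0,0,0],"roll":0,"gripper":20},{"translation":[0,0,0],"roll":0,"gripper":20}]' 15
python3 -m creep '[{"translation":[0,0,0],"roll":0,"gripper":20},{"translation":[0,0,-30],"roll":0,"gripper":20},{"translation":[0,0,-60],"roll":0,"gripper":20},{"translation":[0,0,-100],"roll":0,"gripper":20},{"translation":[0,0,-142],"roll":0,"gripper":20}]'
python3 plan.py .4245 -.2541 .2 71.7
```

```text
time: 11.63
position: [0.4122, 0.2255, 0.076]
time: 11.97
position: [0.4141, 0.2269, 0.0609]
time: 12.38
position: [0.4142, 0.2281, 0.0618]
tool_rot: [0.778, 0.628, 0.001, 0.0]
ft_force: [0.6, 0.3, 3.5]
grip_width: 0.0274
grip_force: 15.0
time: 12.8
position: [0.4127, 0.2276, 0.2035]
tool_rot: [0.778, 0.628, -0.002, -0.001]
ft_force: [1.3, 1.2, -1.5]
grip_width: 0.0276
grip_force: 15.0
t 12.8 pos [0.4127 0.2276 0.2035] psi 77.8 q6 0.48 -> roll 6.1  shift [-454, 162, 4] F [ 1.3402  1.157  -1.5464] grip 0.028 15.0
```

```bash

python3 -m creep '[{"translation":[0,0,0],"roll":6,"gripper":20},{"translation":[0,0,0],"roll":6,"gripper":20}]' |head -2
for i in 1 2 3; do python3 -m creep '[{"translation":[-151,54,0],"roll":0,"gripper":20},{"translation":[-151,54,0],"roll":0,"gripper":20},{"translation":[-151,54,0],"roll":0,"gripper":20},{"translation":[-151,54,0],"roll":0,"gripper":20},{"translation":[-151,54,0],"roll":0,"gripper":20}]'|head -2;done
python3 -m creep '[{"translation":[0,0,0],"roll":0,"gripper":20},{"translation":[0,0,0],"roll":0,"gripper":20}]'|head -2
python3 plan.py .4245 -.2541 .106 71.7
```

```text
time: 12.97
position: [0.4154, 0.2285, 0.2055]
time: 13.38
position: [0.4177, 0.0628, 0.2016]
time: 13.8
position: [0.4235, -0.0981, 0.2021]
time: 14.22
position: [0.4279, -0.2592, 0.2021]
time: 14.38
position: [0.4253, -0.251, 0.2015]
t 14.4 pos [ 0.4253 -0.251   0.2015] psi 71.8 q6 -0.44 -> roll 0.1  shift [-3, 0, 96] F [-0.6338 -0.323   0.0787] grip 0.028 15.0
```

```bash

python3 -m creep '[{"translation":[-3,0,40],"roll":0,"gripper":20},{"translation":[-3,0,70],"roll":0,"gripper":20},{"translation":[-3,0,84],"roll":0,"gripper":20},{"translation":[-3,0,88],"roll":0,"gripper":20},{"translation":[-3,0,90],"roll":0,"gripper":20}]' |head -4
python3 -m creep '[{"translation":[0,0,2],"roll":0,"gripper":20},{"translation":[0,0,4],"roll":0,"gripper":20},{"translation":[0,0,5],"roll":0,"gripper":20},{"translation":[0,0,5],"roll":0,"gripper":20},{"translation":[0,0,5],"roll":0,"gripper":20}]' | head -4
python3 -m creep '[{"translation":[0,0,1],"roll":0,"gripper":20},{"translation":[0,0,2],"roll":0,"gripper":20},{"translation":[0,0,2],"roll":0,"gripper":20}]' | head -4
```

```text
time: 14.8
position: [0.4246, -0.2534, 0.1119]
tool_rot: [0.809, 0.587, -0.0, -0.002]
ft_force: [-0.0, 0.0, -0.0]
time: 15.22
position: [0.4256, -0.2561, 0.1085]
tool_rot: [0.81, 0.586, 0.0, 0.001]
ft_force: [0.3, -0.6, 0.1]
time: 15.47
position: [0.4255, -0.2561, 0.1065]
tool_rot: [0.81, 0.586, 0.0, 0.0]
ft_force: [-0.1, 0.7, 2.8]
```

```bash

python3 -m creep '[{"translation":[0,0,1],"roll":0,"gripper":20},{"translation":[0,0,1],"roll":0,"gripper":20},{"translation":[0,0,1],"roll":0,"gripper":20}]' | sed -n '2p;4p'
python3 -m creep '[{"translation":[0,0,0],"roll":0,"gripper":44},{"translation":[0,0,0],"roll":0,"gripper":44},{"translation":[0,0,0],"roll":0,"gripper":44},{"translation":[0,0,-5],"roll":0,"gripper":44},{"translation":[0,0,-20],"roll":0,"gripper":44}]' | sed -n '2p;4p'
python3 -m creep '[{"translation":[0,0,-40],"roll":0,"gripper":44},{"translation":[0,0,-80],"roll":0,"gripper":44},{"translation":[0,0,-110],"roll":0,"gripper":44},{"translation":[0,0,-110],"roll":0,"gripper":44},{"translation":[0,0,-110],"roll":0,"gripper":44}]' |head -2
python3 plan.py .485 .2733 .23 132
```

```text
position: [0.4253, -0.2561, 0.1061]
ft_force: [-1.0, 1.3, 9.3]
position: [0.4242, -0.255, 0.1236]
ft_force: [-0.7, -0.1, -0.5]
time: 16.55
position: [0.4261, -0.2566, 0.2369]
t 16.6 pos [ 0.4261 -0.2566  0.2369] psi 71.8 q6 -0.45 -> roll -60.2  shift [354, 398, 7] F [ 0.1841  0.0342 -0.1008] grip 0.044 0.0
```

```bash

for i in 1 2 3; do python3 -m creep '[{"translation":[174,-36,0],"roll":0,"gripper":46},{"translation":[174,-36,0],"roll":0,"gripper":46},{"translation":[174,-36,0],"roll":0,"gripper":46},{"translation":[174,-36,0],"roll":0,"gripper":46},{"translation":[174,-36,0],"roll":0,"gripper":46}]'|head -2;done
for i in 1 2; do python3 -m creep '[{"translation":[0,0,0],"roll":-30,"gripper":46},{"translation":[0,0,0],"roll":-30,"gripper":46},{"translation":[0,0,0],"roll":-30,"gripper":46},{"translation":[0,0,0],"roll":-30,"gripper":46},{"translation":[0,0,0],"roll":-30,"gripper":46}]' | head -2; done
python3 look.py .059 7
```

```text
time: 16.97
position: [0.4428, -0.0738, 0.233]
time: 17.38
position: [0.4646, 0.1016, 0.2334]
time: 17.8
position: [0.4862, 0.2779, 0.2335]
time: 18.22
position: [0.4854, 0.2724, 0.2334]
time: 18.63
position: [0.4856, 0.2726, 0.2339]
blue yaw 312 [0.4878 0.2703] score 233
blue yaw 351 [0.4185 0.3213] score 213
red yaw 279 [0.5736 0.3128] score 214
blue yaw 255 [0.5115 0.3678] score 174
red yaw 159 [0.576  0.2147] score 225
t 18.6 pos [0.4856 0.2726 0.2339] psi 131.8 q6 -0.42 -> roll -0.2  shift [-3, 0, 175] F [ 0.2026 -0.1977  0.2119] grip 0.046 0.0
```

```bash

python3 -m creep '[{"translation":[-3,0,40],"roll":0,"gripper":46},{"translation":[-3,0,80],"roll":0,"gripper":46},{"translation":[-3,0,120],"roll":0,"gripper":46},{"translation":[-3,0,150],"roll":0,"gripper":46},{"translation":[-3,0,160],"roll":0,"gripper":46}]'|head -2
python3 -m creep '[{"translation":[0,0,10],"roll":0,"gripper":46},{"translation":[0,0,15],"roll":0,"gripper":46},{"translation":[0,0,16],"roll":0,"gripper":46},{"translation":[0,0,16],"roll":0,"gripper":46}]'|head -2
python3 -m creep '[{"translation":[0,0,0],"roll":0,"gripper":20},{"translation":[0,0,0],"roll":0,"gripper":20},{"translation":[0,0,0],"roll":0,"gripper":20},{"translation":[0,0,0],"roll":0,"gripper":20},{"translation":[0,0,0],"roll":0,"gripper":20}]' 15
python3 -m creep '[{"translation":[0,0,0],"roll":0,"gripper":20},{"translation":[0,0,-30],"roll":0,"gripper":20},{"translation":[0,0,-60],"roll":0,"gripper":20},{"translation":[0,0,-100],"roll":0,"gripper":20},{"translation":[0,0,-142],"roll":0,"gripper":20}]'
python3 plan.py .5211 -.1913 .2 71.7
```

```text
time: 19.1
position: [0.4849, 0.2699, 0.0703]
time: 19.43
position: [0.4889, 0.2718, 0.06]
time: 19.85
position: [0.4883, 0.2716, 0.0597]
tool_rot: [0.408, 0.913, 0.0, 0.001]
ft_force: [-1.5, -0.1, 3.8]
grip_width: 0.0273
grip_force: 15.0
time: 20.27
position: [0.4866, 0.271, 0.2008]
tool_rot: [0.409, 0.913, -0.001, -0.001]
ft_force: [0.6, -0.1, -1.1]
grip_width: 0.0277
grip_force: 15.0
t 20.3 pos [0.4866 0.271  0.2008] psi 131.8 q6 -0.42 -> roll 60.1  shift [-428, 178, 1] F [ 0.5905 -0.0538 -1.0838] grip 0.028 15.0
```

```bash

for i in 1 2; do python3 -m creep '[{"translation":[0,0,0],"roll":30,"gripper":20},{"translation":[0,0,0],"roll":30,"gripper":20},{"translation":[0,0,0],"roll":30,"gripper":20},{"translation":[0,0,0],"roll":30,"gripper":20},{"translation":[0,0,0],"roll":30,"gripper":20}]' |head -2; done
for i in 1 2 3; do python3 -m creep '[{"translation":[-143,59,0],"roll":0,"gripper":20},{"translation":[-143,59,0],"roll":0,"gripper":20},{"translation":[-143,59,0],"roll":0,"gripper":20},{"translation":[-143,59,0],"roll":0,"gripper":20},{"translation":[-143,59,0],"roll":0,"gripper":20}]'|head -2;done
python3 -m creep '[{"translation":[0,0,0],"roll":0,"gripper":20},{"translation":[0,0,0],"roll":0,"gripper":20}]'|head -2
python3 plan.py .5211 -.1913 .104 71.7
```

```text
time: 20.68
position: [0.4876, 0.2714, 0.2004]
time: 21.1
position: [0.4876, 0.2714, 0.2002]
time: 21.52
position: [0.4998, 0.1125, 0.2004]
time: 21.93
position: [0.5123, -0.042, 0.2007]
time: 22.35
position: [0.5238, -0.1968, 0.2007]
time: 22.52
position: [0.5214, -0.1898, 0.2001]
t 22.5 pos [ 0.5214 -0.1898  0.2001] psi 71.9 q6 -0.24 -> roll 0.2  shift [-2, 0, 96] F [-0.3853  0.3328 -0.1598] grip 0.028 15.0
```

```bash

python3 -m creep '[{"translation":[-2,0,40],"roll":0,"gripper":20},{"translation":[-2,0,70],"roll":0,"gripper":20},{"translation":[-2,0,84],"roll":0,"gripper":20},{"translation":[-2,0,90],"roll":0,"gripper":20},{"translation":[-2,0,92],"roll":0,"gripper":20}]' |head -4
python3 -m creep '[{"translation":[0,0,2],"roll":0,"gripper":20},{"translation":[0,0,3],"roll":0,"gripper":20},{"translation":[0,0,4],"roll":0,"gripper":20},{"translation":[0,0,4],"roll":0,"gripper":20},{"translation":[0,0,4],"roll":0,"gripper":20}]' | head -4
python3 -m creep '[{"translation":[0,0,1],"roll":0,"gripper":20},{"translation":[0,0,1],"roll":0,"gripper":20},{"translation":[0,0,1],"roll":0,"gripper":20}]' | head -4
```

```text
time: 22.93
position: [0.5206, -0.1909, 0.1074]
tool_rot: [0.809, 0.587, -0.001, -0.002]
ft_force: [0.1, -0.0, -0.4]
time: 23.35
position: [0.5217, -0.1934, 0.1053]
tool_rot: [0.81, 0.586, 0.0, 0.001]
ft_force: [0.1, -0.3, -0.6]
time: 23.6
position: [0.5212, -0.1934, 0.1037]
tool_rot: [0.81, 0.586, 0.0, 0.0]
ft_force: [0.1, 0.1, -1.0]
```

```bash

python3 -m creep '[{"translation":[0,0,1],"roll":0,"gripper":20},{"translation":[0,0,1],"roll":0,"gripper":20},{"translation":[0,0,1],"roll":0,"gripper":20}]' | sed -n '2p;4p'
python3 -m creep '[{"translation":[0,0,1],"roll":0,"gripper":20},{"translation":[0,0,1],"roll":0,"gripper":20},{"translation":[0,0,1],"roll":0,"gripper":20}]' | sed -n '2p;4p'
```

```text
position: [0.5213, -0.1934, 0.1035]
ft_force: [-2.5, 0.9, 6.0]
position: [0.5211, -0.1934, 0.1031]
ft_force: [-2.6, 0.7, 9.8]
```

Release; return toward the next blue at (.4185,.3213), yaw 351 (ψ=171 or −9; −9 leaves q6 ≈2.3, so 171).

```bash

python3 -m creep '[{"translation":[0,0,0],"roll":0,"gripper":44},{"translation":[0,0,0],"roll":0,"gripper":44},{"translation":[0,0,0],"roll":0,"gripper":44},{"translation":[0,0,-5],"roll":0,"gripper":44},{"translation":[0,0,-20],"roll":0,"gripper":44}]' | sed -n '2p;4p'
python3 -m creep '[{"translation":[0,0,-40],"roll":0,"gripper":44},{"translation":[0,0,-80],"roll":0,"gripper":44},{"translation":[0,0,-110],"roll":0,"gripper":44},{"translation":[0,0,-110],"roll":0,"gripper":44},{"translation":[0,0,-110],"roll":0,"gripper":44}]' |head -2
python3 plan.py .4185 .3213 .23 71.8
python3 plan.py .4185 .3213 .23 171
```

```text
position: [0.5199, -0.1925, 0.12]
ft_force: [0.1, 0.4, 0.1]
time: 24.93
position: [0.5223, -0.1938, 0.2338]
t 24.9 pos [ 0.5223 -0.1938  0.2338] psi 71.8 q6 -0.24 -> roll -0.0  shift [457, -260, 4] F [ 0.0531  0.0608 -0.3922] grip 0.044 0.0
t 24.9 pos [ 0.5223 -0.1938  0.2338] psi 71.8 q6 -0.24 -> roll -99.2  shift [183, 493, 4] F [ 0.0531  0.0608 -0.3922] grip 0.044 0.0
```

```bash

for i in 1 2 3; do python3 -m creep '[{"translation":[152,-87,0],"roll":0,"gripper":46},{"translation":[152,-87,0],"roll":0,"gripper":46},{"translation":[152,-87,0],"roll":0,"gripper":46},{"translation":[152,-87,0],"roll":0,"gripper":46},{"translation":[152,-87,0],"roll":0,"gripper":46}]'|head -2;done
for i in 1 2 3; do python3 -m creep '[{"translation":[0,0,0],"roll":27,"gripper":46},{"translation":[0,0,0],"roll":27,"gripper":46},{"translation":[0,0,0],"roll":27,"gripper":46},{"translation":[0,0,0],"roll":27,"gripper":46},{"translation":[0,0,0],"roll":27,"gripper":46}]' | head -2; done
python3 look.py .059 7
```

```text
time: 25.35
position: [0.4814, -0.016, 0.2294]
time: 25.77
position: [0.4479, 0.1542, 0.23]
time: 26.18
position: [0.4145, 0.3257, 0.2303]
time: 26.6
position: [0.4159, 0.3203, 0.2302]
time: 27.02
position: [0.416, 0.3205, 0.2307]
time: 27.43
position: [0.4159, 0.3208, 0.231]
blue yaw 351 [0.4208 0.3207] score 195
blue yaw 258 [0.5096 0.3649] score 211
red yaw 261 [0.5756 0.3136] score 107
red yaw 159 [0.569  0.2141] score 38
t 27.4 pos [0.4159 0.3208 0.231 ] psi -9.1 q6 2.17 -> roll 179.9  shift [-5, 1, 172] F [ 0.4608  0.8239 -0.0049] grip 0.046 0.0
```

```bash

python3 -m creep '[{"translation":[5,-1,40],"roll":0,"gripper":46},{"translation":[5,-1,80],"roll":0,"gripper":46},{"translation":[5,-1,120],"roll":0,"gripper":46},{"translation":[5,-1,148],"roll":0,"gripper":46},{"translation":[5,-1,156],"roll":0,"gripper":46}]'|head -2
python3 -m creep '[{"translation":[0,0,10],"roll":0,"gripper":46},{"translation":[0,0,15],"roll":0,"gripper":46},{"translation":[0,0,16],"roll":0,"gripper":46},{"translation":[0,0,16],"roll":0,"gripper":46}]'|head -2
python3 -m creep '[{"translation":[0,0,0],"roll":0,"gripper":20},{"translation":[0,0,0],"roll":0,"gripper":20},{"translation":[0,0,0],"roll":0,"gripper":20},{"translation":[0,0,0],"roll":0,"gripper":20},{"translation":[0,0,0],"roll":0,"gripper":20}]' 15
python3 -m creep '[{"translation":[0,0,0],"roll":0,"gripper":20},{"translation":[0,0,-30],"roll":0,"gripper":20},{"translation":[0,0,-60],"roll":0,"gripper":20},{"translation":[0,0,-100],"roll":0,"gripper":20},{"translation":[0,0,-142],"roll":0,"gripper":20}]'
python3 plan.py .4929 -.2767 .2 71.7
```

```text
time: 27.9
position: [0.4183, 0.3199, 0.0713]
time: 28.23
position: [0.4219, 0.3221, 0.0606]
time: 28.65
position: [0.4214, 0.3219, 0.0602]
tool_rot: [0.997, -0.08, 0.001, -0.0]
ft_force: [-0.7, 0.1, 3.0]
grip_width: 0.0272
grip_force: 15.0
time: 29.07
position: [0.4197, 0.321, 0.2015]
tool_rot: [0.997, -0.08, -0.002, 0.001]
ft_force: [0.0, 1.1, -0.6]
grip_width: 0.0276
grip_force: 15.0
t 29.1 pos [0.4197 0.321  0.2015] psi -9.2 q6 2.17 -> roll -80.9  shift [-545, 257, 1] F [ 0.0286  1.0926 -0.6405] grip 0.028 15.0
```

```bash

for i in 1 2 3; do python3 -m creep '[{"translation":[0,0,0],"roll":-27,"gripper":20},{"translation":[0,0,0],"roll":-27,"gripper":20},{"translation":[0,0,0],"roll":-27,"gripper":20},{"translation":[0,0,0],"roll":-27,"gripper":20},{"translation":[0,0,0],"roll":-27,"gripper":20}]' |head -2; done
for i in 1 2 3; do python3 -m creep '[{"translation":[-182,86,0],"roll":0,"gripper":20},{"translation":[-182,86,0],"roll":0,"gripper":20},{"translation":[-182,86,0],"roll":0,"gripper":20},{"translation":[-182,86,0],"roll":0,"gripper":20},{"translation":[-182,86,0],"roll":0,"gripper":20}]'|head -2;done
python3 -m creep '[{"translation":[0,0,0],"roll":0,"gripper":20},{"translation":[0,0,0],"roll":0,"gripper":20},{"translation":[0,0,0],"roll":0,"gripper":20}]'|head -2
python3 plan.py .4929 -.2767 .104 71.7
```

```text
time: 29.48
position: [0.4206, 0.3215, 0.2011]
time: 29.9
position: [0.4207, 0.3215, 0.2008]
time: 30.32
position: [0.4208, 0.3215, 0.201]
time: 30.73
position: [0.4457, 0.1197, 0.2012]
time: 31.15
position: [0.4708, -0.0808, 0.2013]
time: 31.57
position: [0.4955, -0.2809, 0.2012]
time: 31.82
position: [0.4946, -0.2768, 0.2006]
t 31.8 pos [ 0.4946 -0.2768  0.2006] psi 71.6 q6 -0.39 -> roll -0.1  shift [-0, -2, 97] F [-0.7498 -0.1337 -0.2813] grip 0.028 15.0
```

```bash

python3 -m creep '[{"translation":[0,-2,40],"roll":0,"gripper":20},{"translation":[0,-2,70],"roll":0,"gripper":20},{"translation":[0,-2,84],"roll":0,"gripper":20},{"translation":[0,-2,90],"roll":0,"gripper":20},{"translation":[0,-2,92],"roll":0,"gripper":20}]' |sed -n '2p;4p'
python3 -m creep '[{"translation":[0,0,2],"roll":0,"gripper":20},{"translation":[0,0,3],"roll":0,"gripper":20},{"translation":[0,0,4],"roll":0,"gripper":20},{"translation":[0,0,4],"roll":0,"gripper":20},{"translation":[0,0,4],"roll":0,"gripper":20}]' | sed -n '2p;4p'
python3 -m creep '[{"translation":[0,0,1],"roll":0,"gripper":20},{"translation":[0,0,2],"roll":0,"gripper":20},{"translation":[0,0,2],"roll":0,"gripper":20}]' | sed -n '2p;4p'
```

```text
position: [0.4928, -0.2748, 0.1081]
ft_force: [0.7, -0.5, -0.2]
position: [0.4938, -0.2773, 0.106]
ft_force: [0.1, 0.3, -0.9]
position: [0.4938, -0.2773, 0.1046]
ft_force: [-0.8, 1.0, 7.4]
```

```bash

python3 -m creep '[{"translation":[0,0,0],"roll":0,"gripper":44},{"translation":[0,0,0],"roll":0,"gripper":44},{"translation":[0,0,0],"roll":0,"gripper":44},{"translation":[0,0,-5],"roll":0,"gripper":44},{"translation":[0,0,-20],"roll":0,"gripper":44}]' | sed -n '2p;4p'
python3 -m creep '[{"translation":[0,0,-40],"roll":0,"gripper":44},{"translation":[0,0,-80],"roll":0,"gripper":44},{"translation":[0,0,-110],"roll":0,"gripper":44},{"translation":[0,0,-110],"roll":0,"gripper":44},{"translation":[0,0,-110],"roll":0,"gripper":44}]' |head -2
python3 -m creep '[{"translation":[0,0,0],"roll":-6,"gripper":46},{"translation":[0,0,0],"roll":-6,"gripper":46}]' |head -2
python3 plan.py .5096 .3649 .23 78
```

```text
position: [0.4922, -0.276, 0.1216]
ft_force: [1.1, 0.3, -0.1]
time: 33.73
position: [0.4945, -0.2778, 0.2356]
time: 33.9
position: [0.4926, -0.2763, 0.232]
t 33.9 pos [ 0.4926 -0.2763  0.232 ] psi 77.9 q6 -0.50 -> roll -0.1  shift [631, -117, 2] F [-0.9366  0.6142 -0.4994] grip 0.046 0.0
```

```bash

for i in 1 2 3 4; do python3 -m creep '[{"translation":[158,-29,0],"roll":0,"gripper":46},{"translation":[158,-29,0],"roll":0,"gripper":46},{"translation":[158,-29,0],"roll":0,"gripper":46},{"translation":[158,-29,0],"roll":0,"gripper":46},{"translation":[158,-29,0],"roll":0,"gripper":46}]'|head -2;done
python3 -m creep '[{"translation":[0,0,0],"roll":0,"gripper":46},{"translation":[0,0,0],"roll":0,"gripper":46},{"translation":[0,0,0],"roll":0,"gripper":46}]'|head -2
python3 look.py .059 7
```

```text
time: 34.32
position: [0.4959, -0.1097, 0.2315]
time: 34.73
position: [0.502, 0.0495, 0.2319]
time: 35.15
position: [0.5086, 0.2094, 0.2322]
time: 35.57
position: [0.5143, 0.37, 0.232]
time: 35.82
position: [0.5139, 0.3631, 0.2324]
blue yaw 255 [0.5082 0.3654] score 225
red yaw 276 [0.5735 0.3118] score 244
t 35.8 pos [0.5139 0.3631 0.2324] psi 77.6 q6 0.65 -> roll 2.6  shift [1, -6, 173] F [-0.3053  0.1345 -1.5778] grip 0.046 0.0
```

```bash

python3 -m creep '[{"translation":[1,-6,40],"roll":2.5,"gripper":46},{"translation":[1,-6,80],"roll":2.5,"gripper":46},{"translation":[1,-6,120],"roll":2.5,"gripper":46},{"translation":[1,-6,148],"roll":2.5,"gripper":46},{"translation":[1,-6,157],"roll":2.5,"gripper":46}]'|head -2
python3 -m creep '[{"translation":[0,0,10],"roll":0,"gripper":46},{"translation":[0,0,15],"roll":0,"gripper":46},{"translation":[0,0,16],"roll":0,"gripper":46},{"translation":[0,0,16],"roll":0,"gripper":46}]'|head -2
python3 -m creep '[{"translation":[0,0,0],"roll":0,"gripper":20},{"translation":[0,0,0],"roll":0,"gripper":20},{"translation":[0,0,0],"roll":0,"gripper":20},{"translation":[0,0,0],"roll":0,"gripper":20},{"translation":[0,0,0],"roll":0,"gripper":20}]' 15
python3 -m creep '[{"translation":[0,0,0],"roll":0,"gripper":20},{"translation":[0,0,-30],"roll":0,"gripper":20},{"translation":[0,0,-60],"roll":0,"gripper":20},{"translation":[0,0,-100],"roll":0,"gripper":20},{"translation":[0,0,-142],"roll":0,"gripper":20}]'
python3 -m creep '[{"translation":[0,0,0],"roll":3.5,"gripper":20},{"translation":[0,0,0],"roll":3.5,"gripper":20}]' | head -2
python3 plan.py .5895 -.2139 .2 71.7
```

```text
time: 36.28
position: [0.5055, 0.3643, 0.0716]
time: 36.62
position: [0.5093, 0.3678, 0.0616]
time: 37.03
position: [0.5087, 0.3678, 0.0611]
tool_rot: [0.792, 0.611, 0.001, 0.0]
ft_force: [-0.2, -0.1, 3.1]
grip_width: 0.0277
grip_force: 14.9
time: 37.45
position: [0.507, 0.3669, 0.2018]
tool_rot: [0.792, 0.611, -0.002, -0.0]
ft_force: [1.2, 0.6, -0.4]
grip_width: 0.0275
grip_force: 14.9
time: 37.62
position: [0.5097, 0.3683, 0.2051]
t 37.6 pos [0.5097 0.3683 0.2051] psi 71.7 q6 0.77 -> roll 0.0  shift [-528, 259, 5] F [-0.1013 -0.4921 -0.5456] grip 0.028 14.9
```

```bash

for i in 1 2 3; do python3 -m creep '[{"translation":[-176,86,0],"roll":0,"gripper":20},{"translation":[-176,86,0],"roll":0,"gripper":20},{"translation":[-176,86,0],"roll":0,"gripper":20},{"translation":[-176,86,0],"roll":0,"gripper":20},{"translation":[-176,86,0],"roll":0,"gripper":20}]'|head -2;done
python3 -m creep '[{"translation":[0,0,0],"roll":0,"gripper":20},{"translation":[0,0,0],"roll":0,"gripper":20},{"translation":[0,0,0],"roll":0,"gripper":20}]'|head -2
python3 plan.py .5895 -.2139 .105 71.7
```

```text
time: 38.03
position: [0.5333, 0.1702, 0.1998]
time: 38.45
position: [0.5605, -0.0239, 0.1999]
time: 38.87
position: [0.5872, -0.2181, 0.1996]
time: 39.12
position: [0.5867, -0.2137, 0.1999]
t 39.1 pos [ 0.5867 -0.2137  0.1999] psi 71.8 q6 -0.21 -> roll 0.1  shift [1, 3, 95] F [-0.2696  0.557  -0.1889] grip 0.027 14.9
```

```bash

python3 -m creep '[{"translation":[1,3,40],"roll":0,"gripper":20},{"translation":[1,3,70],"roll":0,"gripper":20},{"translation":[1,3,84],"roll":0,"gripper":20},{"translation":[1,3,88],"roll":0,"gripper":20},{"translation":[1,3,90],"roll":0,"gripper":20}]' |sed -n '2p;4p'
python3 -m creep '[{"translation":[0,0,2],"roll":0,"gripper":20},{"translation":[0,0,3],"roll":0,"gripper":20},{"translation":[0,0,4],"roll":0,"gripper":20},{"translation":[0,0,4],"roll":0,"gripper":20},{"translation":[0,0,4],"roll":0,"gripper":20}]' | sed -n '2p;4p'
python3 -m creep '[{"translation":[0,0,1],"roll":0,"gripper":20},{"translation":[0,0,2],"roll":0,"gripper":20},{"translation":[0,0,2],"roll":0,"gripper":20}]' | sed -n '2p;4p'
```

```text
position: [0.5904, -0.2125, 0.1104]
ft_force: [0.1, -0.3, -0.7]
position: [0.5918, -0.2149, 0.1088]
ft_force: [0.3, -0.3, 0.5]
position: [0.5914, -0.2148, 0.1061]
ft_force: [-0.1, 0.4, 1.7]
```

```bash

python3 -m creep '[{"translation":[0,0,1],"roll":0,"gripper":20},{"translation":[0,0,2],"roll":0,"gripper":20},{"translation":[0,0,2],"roll":0,"gripper":20}]' | sed -n '2p;4p'
```

```text
position: [0.5914, -0.2147, 0.1057]
ft_force: [-2.9, 1.0, 10.2]
```

```bash

python3 -m creep '[{"translation":[0,0,0],"roll":0,"gripper":44},{"translation":[0,0,0],"roll":0,"gripper":44},{"translation":[0,0,0],"roll":0,"gripper":44},{"translation":[0,0,-5],"roll":0,"gripper":44},{"translation":[0,0,-20],"roll":0,"gripper":44}]' | sed -n '2p;4p'
python3 -m creep '[{"translation":[0,0,-40],"roll":0,"gripper":44},{"translation":[0,0,-80],"roll":0,"gripper":44},{"translation":[0,0,-110],"roll":0,"gripper":44},{"translation":[0,0,-110],"roll":0,"gripper":44},{"translation":[0,0,-110],"roll":0,"gripper":44}]' |head -2
python3 plan.py .572 .215 .23 71.8
```

```text
position: [0.5898, -0.2139, 0.1218]
ft_force: [0.0, -0.8, -0.7]
time: 41.28
position: [0.5926, -0.2154, 0.2365]
t 41.3 pos [ 0.5926 -0.2154  0.2365] psi 71.8 q6 -0.21 -> roll -0.0  shift [402, -154, 7] F [ 0.4276  0.4938 -0.3965] grip 0.044 0.0
```

```bash

for i in 1 2 3; do python3 -m creep '[{"translation":[134,-51,0],"roll":0,"gripper":46},{"translation":[134,-51,0],"roll":0,"gripper":46},{"translation":[134,-51,0],"roll":0,"gripper":46},{"translation":[134,-51,0],"roll":0,"gripper":46},{"translation":[134,-51,0],"roll":0,"gripper":46}]'|head -2;done
for i in 1 2 3; do python3 -m creep '[{"translation":[0,0,0],"roll":30.5,"gripper":46},{"translation":[0,0,0],"roll":30.5,"gripper":46},{"translation":[0,0,0],"roll":30.5,"gripper":46},{"translation":[0,0,0],"roll":30.5,"gripper":46},{"translation":[0,0,0],"roll":30.5,"gripper":46}]' | head -2; done
python3 look.py .059 7
python3 - <<'E'
from h import *
o,im,c=grab("wrist","pics/tub.png"); print(o["position"],o["tool_rot"])
h=cv2.cvtColor(im,cv2.COLOR_BGR2HSV); m=cv2.inRange(h,(22,130,60),(34,255,255))
n,l,s,ce=cv2.connectedComponentsWithStats(m)
for i in range(1,n):
    if s[i,4]>1500:
        b=cv2.boxPoints(cv2.minAreaRect(np.argwhere(l==i)[:,::-1].astype(np.float32))); print(s[i],onz(c,b,.045)[:,:2].tolist())
E
```

```text
time: 41.7
position: [0.5825, -0.0665, 0.2318]
time: 42.12
position: [0.5769, 0.075, 0.2323]
time: 42.53
position: [0.5715, 0.2173, 0.2326]
time: 42.95
position: [0.5723, 0.212, 0.2327]
time: 43.37
position: [0.5723, 0.2119, 0.2328]
time: 43.78
position: [0.5723, 0.2119, 0.2328]
red yaw 162 [0.571  0.2171] score 231
red yaw 279 [0.5722 0.3178] score 220
t 43.8 pos [0.5723 0.2119 0.2328] psi -20.1 q6 2.10 -> roll 177.9  shift [3, 5, 174] F [ 0.4988 -0.1802  0.0292] grip 0.046 0.0
[0.5723 0.212  0.2328] [ 0.9848 -0.1739 -0.0006  0.001 ]
[  406     8   153   205 20363] [[0.6625127166633665, 0.10240784197296868], [0.6548115173755338, -0.006158276001745455], [0.4840308661933336, -0.02791836190694008], [0.4881811105000278, 0.09740589481241999]]
```

View pics/tub.png

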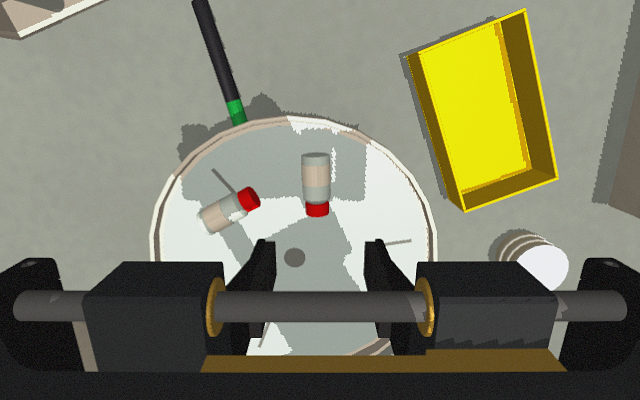

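```bash
python3 - <<'E'
from h import *
c=cam("wrist",dict(position=np.array([0.5723,.212,.2328]),tool_rot=np.array([ 0.9848,-0.1739,-0.0006,0.001])))
P=onz(c,[[407,54],[525,10],[557,180],[464,212]],.045)[:,:2]; print(P,P.mean(0))
E
python3 -m creep '[{"translation":[-3,-5,40],"roll":2,"gripper":46},{"translation":[-3,-5,80],"roll":2,"gripper":46},{"translation":[-3,-5,120],"roll":2,"gripper":46},{"translation":[-3,-5,148],"roll":2,"gripper":46},{"translation":[-3,-5,158],"roll":2,"gripper":46}]'|head -2
python3 -m creep '[{"translation":[0,0,10],"roll":0,"gripper":46},{"translation":[0,0,15],"roll":0,"gripper":46},{"translation":[0,0,16],"roll":0,"gripper":46},{"translation":[0,0,16],"roll":0,"gripper":46}]'|head -2
python3 -m creep '[{"translation":[0,0,0],"roll":0,"gripper":20},{"translation":[0,0,0],"roll":0,"gripper":20},{"translation":[0,0,0],"roll":0,"gripper":20},{"translation":[0,0,0],"roll":0,"gripper":20},{"translation":[0,0,0],"roll":0,"gripper":20}]' 15
python3 -m creep '[{"translation":[0,0,0],"roll":0,"gripper":20},{"translation":[0,0,-30],"roll":0,"gripper":20},{"translation":[0,0,-60],"roll":0,"gripper":20},{"translation":[0,0,-100],"roll":0,"gripper":20},{"translation":[0,0,-142],"roll":0,"gripper":20}]'
python3 plan.py .613 .046 .2 0
```

```text
[[ 0.6533  0.1004]
 [ 0.6529 -0.0059]
 [ 0.4898 -0.0095]
 [ 0.4885  0.086 ]] [0.5711 0.0427]
time: 44.3
position: [0.5675, 0.2183, 0.0708]
time: 44.63
position: [0.5718, 0.2207, 0.0611]
time: 45.05
position: [0.5711, 0.221, 0.0608]
tool_rot: [0.982, -0.188, 0.001, -0.0]
ft_force: [-0.7, -0.4, 3.5]
grip_width: 0.0276
grip_force: 14.6
time: 45.47
position: [0.5692, 0.2204, 0.2015]
tool_rot: [0.982, -0.188, -0.002, 0.001]
ft_force: [0.9, -0.7, -0.6]
grip_width: 0.028
grip_force: 14.6
t 45.5 pos [0.5692 0.2204 0.2015] psi -21.7 q6 2.14 -> roll -21.7  shift [44, 174, 1] F [ 0.9308 -0.6588 -0.5619] grip 0.028 14.6
```

```bash

python3 -m creep '[{"translation":[0,0,0],"roll":-22,"gripper":20},{"translation":[0,0,0],"roll":-22,"gripper":20},{"translation":[0,0,0],"roll":-22,"gripper":20},{"translation":[0,0,0],"roll":-22,"gripper":20}]' |head -2
python3 -m creep '[{"translation":[45,177,0],"roll":0,"gripper":20},{"translation":[45,177,0],"roll":0,"gripper":20},{"translation":[45,177,0],"roll":0,"gripper":20},{"translation":[45,177,0],"roll":0,"gripper":20},{"translation":[45,177,0],"roll":0,"gripper":20}]' |head -2
python3 -m creep '[{"translation":[0,0,0],"roll":0,"gripper":20},{"translation":[0,0,0],"roll":0,"gripper":20},{"translation":[0,0,0],"roll":0,"gripper":20}]'|head -2
python3 plan.py .615 .043 .034 1
```

```text
time: 45.8
position: [0.5702, 0.2207, 0.2016]
time: 46.22
position: [0.6179, 0.0387, 0.2011]
time: 46.47
position: [0.6156, 0.045, 0.201]
t 46.5 pos [0.6156 0.045  0.201 ] psi 0.2 q6 1.46 -> roll -0.8  shift [-1, 2, 167] F [-0.9285  0.747  -1.3206] grip 0.028 14.6
```

```bash

python3 -m creep '[{"translation":[-1,2,40],"roll":0,"gripper":20},{"translation":[-1,2,80],"roll":0,"gripper":20},{"translation":[-1,2,120],"roll":0,"gripper":20},{"translation":[-1,2,145],"roll":0,"gripper":20},{"translation":[-1,2,155],"roll":0,"gripper":20}]' |sed -n '2p;4p'
python3 -m creep '[{"translation":[0,0,3],"roll":0,"gripper":20},{"translation":[0,0,5],"roll":0,"gripper":20},{"translation":[0,0,7],"roll":0,"gripper":20},{"translation":[0,0,8],"roll":0,"gripper":20},{"translation":[0,0,8],"roll":0,"gripper":20}]' | sed -n '2p;4p'
python3 -m creep '[{"translation":[0,0,1],"roll":0,"gripper":20},{"translation":[0,0,2],"roll":0,"gripper":20},{"translation":[0,0,2],"roll":0,"gripper":20}]' | sed -n '2p;4p'
```

```text
position: [0.6117, 0.0444, 0.0423]
ft_force: [-0.8, 0.2, -0.1]
position: [0.6165, 0.042, 0.0401]
ft_force: [-0.4, 0.1, 0.6]
position: [0.6156, 0.0418, 0.037]
ft_force: [0.4, -0.4, -0.1]
```

```bash

for i in 1 2; do python3 -m creep '[{"translation":[0,0,1],"roll":0,"gripper":20},{"translation":[0,0,2],"roll":0,"gripper":20},{"translation":[0,0,2],"roll":0,"gripper":20}]' | sed -n '2p;4p'; done
```

```text
position: [0.6153, 0.0419, 0.0343]
ft_force: [0.3, -0.2, -0.3]
position: [0.6155, 0.0419, 0.0337]
ft_force: [-2.0, -0.1, 7.2]
```

```bash

python3 -m creep '[{"translation":[0,0,0],"roll":0,"gripper":44},{"translation":[0,0,0],"roll":0,"gripper":44},{"translation":[0,0,0],"roll":0,"gripper":44},{"translation":[0,0,-5],"roll":0,"gripper":44},{"translation":[0,0,-20],"roll":0,"gripper":44}]' | sed -n '2p;4p'
python3 -m creep '[{"translation":[0,0,-40],"roll":-33,"gripper":44},{"translation":[0,0,-80],"roll":-33,"gripper":44},{"translation":[0,0,-120],"roll":-33,"gripper":44},{"translation":[0,0,-160],"roll":-33,"gripper":44},{"translation":[0,0,-180],"roll":-33,"gripper":44}]' |head -2
for i in 1 2; do python3 -m creep '[{"translation":[0,0,0],"roll":-33,"gripper":46},{"translation":[0,0,0],"roll":-33,"gripper":46},{"translation":[0,0,0],"roll":-33,"gripper":46},{"translation":[0,0,0],"roll":-33,"gripper":46},{"translation":[0,0,0],"roll":-33,"gripper":46}]' | head -2; done
python3 plan.py .5722 .3178 .23 99
```

```text
position: [0.6136, 0.042, 0.0507]
ft_force: [0.5, -0.4, 0.2]
time: 48.88
position: [0.6176, 0.0418, 0.2382]
time: 49.3
position: [0.6152, 0.042, 0.2327]
time: 49.72
position: [0.6152, 0.0419, 0.2325]
t 49.7 pos [0.6152 0.0419 0.2325] psi 99.6 q6 -0.28 -> roll 0.6  shift [279, 1, 3] F [ 0.2001  0.0983 -0.2983] grip 0.046 0.0
```

```bash

for i in 1 2; do python3 -m creep '[{"translation":[140,1,0],"roll":0,"gripper":46},{"translation":[140,1,0],"roll":0,"gripper":46},{"translation":[140,1,0],"roll":0,"gripper":46},{"translation":[140,1,0],"roll":0,"gripper":46},{"translation":[140,1,0],"roll":0,"gripper":46}]' | head -2; done
python3 -m creep '[{"translation":[0,0,0],"roll":0,"gripper":46},{"translation":[0,0,0],"roll":0,"gripper":46},{"translation":[0,0,0],"roll":0,"gripper":46}]' | head -2
python3 look.py .059 7
```

```text
time: 50.13
position: [0.5925, 0.1841, 0.2326]
time: 50.55
position: [0.5716, 0.3214, 0.2325]
time: 50.8
position: [0.5729, 0.3165, 0.2325]
red yaw 279 [0.573  0.3143] score 233
t 50.8 pos [0.5729 0.3165 0.2325] psi 99.2 q6 0.18 -> roll 0.2  shift [-2, -0, 174] F [0.3256 0.5409 0.1068] grip 0.046 0.0
```

```bash

python3 -m creep '[{"translation":[-2,0,40],"roll":0,"gripper":46},{"translation":[-2,0,80],"roll":0,"gripper":46},{"translation":[-2,0,120],"roll":0,"gripper":46},{"translation":[-2,0,148],"roll":0,"gripper":46},{"translation":[-2,0,158],"roll":0,"gripper":46}]'|head -2
python3 -m creep '[{"translation":[0,0,10],"roll":0,"gripper":46},{"translation":[0,0,15],"roll":0,"gripper":46},{"translation":[0,0,16],"roll":0,"gripper":46},{"translation":[0,0,16],"roll":0,"gripper":46}]'|head -2
python3 -m creep '[{"translation":[0,0,0],"roll":0,"gripper":20},{"translation":[0,0,0],"roll":0,"gripper":20},{"translation":[0,0,0],"roll":0,"gripper":20},{"translation":[0,0,0],"roll":0,"gripper":20},{"translation":[0,0,0],"roll":0,"gripper":20}]' 15
python3 -m creep '[{"translation":[0,0,0],"roll":0,"gripper":20},{"translation":[0,0,-30],"roll":0,"gripper":20},{"translation":[0,0,-60],"roll":0,"gripper":20},{"translation":[0,0,-100],"roll":0,"gripper":20},{"translation":[0,0,-142],"roll":0,"gripper":20}]' | tail -2
for i in 1 2 3; do python3 -m creep '[{"translation":[0,0,0],"roll":-27,"gripper":20},{"translation":[0,0,0],"roll":-27,"gripper":20},{"translation":[0,0,0],"roll":-27,"gripper":20},{"translation":[0,0,0],"roll":-27,"gripper":20},{"translation":[0,0,0],"roll":-27,"gripper":20}]' | head -2; done
python3 plan.py .526 .043 .2 181
```

```text
time: 51.27
position: [0.5699, 0.3139, 0.0697]
time: 51.6
position: [0.5738, 0.3168, 0.06]
time: 52.02
position: [0.573, 0.3168, 0.0594]
tool_rot: [0.648, 0.762, 0.001, 0.0]
ft_force: [-0.3, -0.2, 4.1]
grip_width: 0.0278
grip_force: 15.0
grip_width: 0.0273
grip_force: 15.0
time: 52.85
position: [0.5722, 0.3165, 0.1999]
time: 53.27
position: [0.5723, 0.3165, 0.1998]
time: 53.68
position: [0.5725, 0.3165, 0.1999]
t 53.7 pos [0.5725 0.3165 0.1999] psi -179.9 q6 -1.24 -> roll -0.9  shift [51, -273, -0] F [-0.1704 -0.9743 -0.2036] grip 0.027 15.0
```

```bash

for i in 1 2; do python3 -m creep '[{"translation":[23,-137,0],"roll":0,"gripper":20},{"translation":[23,-137,0],"roll":0,"gripper":20},{"translation":[23,-137,0],"roll":0,"gripper":20},{"translation":[23,-137,0],"roll":0,"gripper":20},{"translation":[23,-137,0],"roll":0,"gripper":20}]' | head -2; done
python3 -m creep '[{"translation":[0,0,0],"roll":0,"gripper":20},{"translation":[0,0,0],"roll":0,"gripper":20},{"translation":[0,0,0],"roll":0,"gripper":20}]' | head -2
python3 - <<'E'
from h import *
grab("wrist","pics/f.png")
E
python3 plan.py .526 .043 .033 181
```

```text
time: 54.1
position: [0.5496, 0.1763, 0.2001]
time: 54.52
position: [0.5284, 0.0402, 0.2004]
time: 54.77
position: [0.5284, 0.044, 0.2003]
t 54.8 pos [0.5282 0.044  0.2002] psi -179.6 q6 -1.71 -> roll -0.6  shift [2, -1, 167] F [-0.744   0.6841 -1.0394] grip 0.028 15.0
```

View pics/f.png

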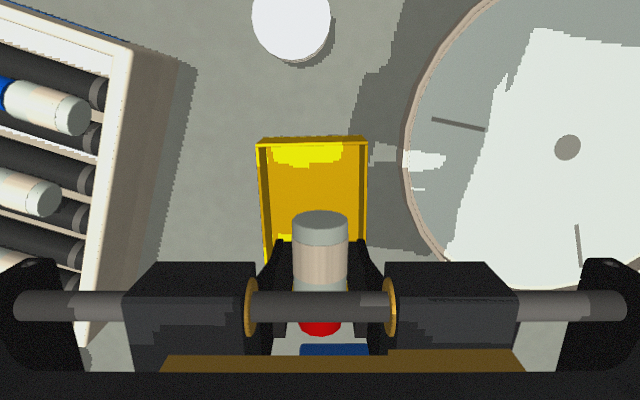

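```bash

python3 -m creep '[{"translation":[1,-4,40],"roll":0,"gripper":20},{"translation":[1,-4,80],"roll":0,"gripper":20},{"translation":[1,-4,120],"roll":0,"gripper":20},{"translation":[1,-4,145],"roll":0,"gripper":20},{"translation":[1,-4,155],"roll":0,"gripper":20}]' |sed -n '2p;4p'
python3 -m creep '[{"translation":[0,0,3],"roll":0,"gripper":20},{"translation":[0,0,6],"roll":0,"gripper":20},{"translation":[0,0,9],"roll":0,"gripper":20},{"translation":[0,0,10],"roll":0,"gripper":20},{"translation":[0,0,10],"roll":0,"gripper":20}]' | sed -n '2p;4p'
for i in 1 2; do python3 -m creep '[{"translation":[0,0,1],"roll":0,"gripper":20},{"translation":[0,0,2],"roll":0,"gripper":20},{"translation":[0,0,2],"roll":0,"gripper":20}]' | sed -n '2p;4p'; done
```

```text
position: [0.5248, 0.0398, 0.0416]
ft_force: [-0.3, -0.7, -1.2]
position: [0.5279, 0.0384, 0.0364]
ft_force: [-0.2, -0.9, -0.6]
position: [0.5272, 0.0383, 0.0336]
ft_force: [0.5, -0.1, -0.5]
position: [0.5272, 0.0383, 0.0323]
ft_force: [-1.4, 0.6, 8.5]
```

```bash

python3 -m creep '[{"translation":[0,0,0],"roll":0,"gripper":44},{"translation":[0,0,0],"roll":0,"gripper":44},{"translation":[0,0,0],"roll":0,"gripper":44},{"translation":[0,0,-5],"roll":0,"gripper":44},{"translation":[0,0,-20],"roll":0,"gripper":44}]' | sed -n '2p;4p'
python3 -m creep '[{"translation":[0,0,-40],"roll":0,"gripper":44},{"translation":[0,0,-80],"roll":0,"gripper":44},{"translation":[0,0,-120],"roll":0,"gripper":44},{"translation":[0,0,-160],"roll":0,"gripper":44},{"translation":[0,0,-180],"roll":0,"gripper":44}]' |head -2
for i in 1 2; do python3 -m creep '[{"translation":[28,-169,-50],"roll":0,"gripper":44},{"translation":[28,-169,-50],"roll":0,"gripper":44},{"translation":[28,-169,-50],"roll":0,"gripper":44},{"translation":[28,-169,-50],"roll":0,"gripper":44},{"translation":[28,-169,-50],"roll":0,"gripper":44}]' | head -2; done
for i in 1 2 3 4; do python3 -m creep '[{"translation":[0,0,0],"roll":34.5,"gripper":44},{"translation":[0,0,0],"roll":34.5,"gripper":44},{"translation":[0,0,0],"roll":34.5,"gripper":44},{"translation":[0,0,0],"roll":34.5,"gripper":44},{"translation":[0,0,0],"roll":34.5,"gripper":44}]' | head -2; done
python3 - <<'E'
from h import *
o,im,c=grab("wrist","pics/g.png"); print(o["position"],o["tool_rot"])
print(viewer.recognise("wrist","knob_grip")[:2])
q=proj(c,[[.417,-.358,.092],[.417+.019*.755,-.358+.019*.656,.114],[.417-.019*.755,-.358-.019*.656,.114]]); print(q)
E
python3 plan.py .417 -.358 .16 41
```

```text
position: [0.5255, 0.0385, 0.0499]
ft_force: [0.3, -0.6, 0.8]
time: 56.98
position: [0.5287, 0.0383, 0.2362]
time: 57.4
position: [0.5001, -0.136, 0.2834]
time: 57.82
position: [0.4725, -0.3058, 0.3331]
time: 58.23
position: [0.4724, -0.2989, 0.3307]
time: 58.65
position: [0.4725, -0.2987, 0.3307]
time: 59.07
position: [0.4725, -0.2987, 0.3307]
time: 59.48
position: [0.4725, -0.2987, 0.3307]
[ 0.4725 -0.2987  0.3307] [ 0.9337  0.3581 -0.0002 -0.0009]
[{'bbox': [309.4, 218.9, 35.5, 40.1], 'p': 0.86}]
[[326.0204 234.2046]
 [326.7226 226.4369]
 [325.9503 256.9056]]
t 59.6 pos [ 0.4725 -0.2989  0.3308] psi 42.3 q6 0.07 -> roll 1.3  shift [-81, 8, 171] F [ 0.5023  0.2495 -0.1514] grip 0.044 0.0
```

View pics/g.png

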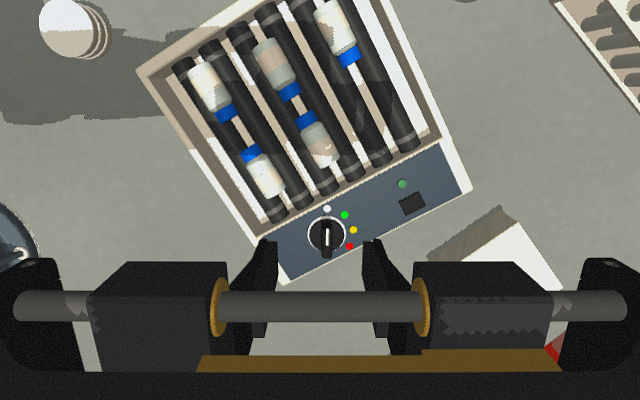

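```bash

python3 -m creep '[{"translation":[-81,10,0],"roll":0,"gripper":32},{"translation":[-81,10,30],"roll":0,"gripper":32},{"translation":[-81,10,70],"roll":0,"gripper":32},{"translation":[-81,10,110],"roll":0,"gripper":32},{"translation":[-81,10,140],"roll":0,"gripper":32}]' |head -2
python3 -m creep '[{"translation":[0,0,30],"roll":0,"gripper":32},{"translation":[0,0,30],"roll":0,"gripper":32},{"translation":[0,0,30],"roll":0,"gripper":32},{"translation":[0,0,30],"roll":0,"gripper":32}]' |sed -n '2p;4p'
python3 - <<'E'
from h import *
o,im,c=grab("wrist","pics/k.png"); print(o["position"],o["grip_width"]); print(viewer.recognise("wrist","knob_grip")[:2],proj(c,[[.417,-.358,.114]]))
E
python3 plan.py .417 -.358 .12 42.3
```

```text
time: 60.0
position: [0.4181, -0.3612, 0.1888]
position: [0.4203, -0.3624, 0.1626]
ft_force: [0.6, -1.1, -0.3]
[ 0.4203 -0.3624  0.1626] 0.031916972900959045
[{'bbox': [280.5, 192.8, 64.4, 73.7], 'p': 0.9}] [[310.9091 235.5674]]
t 60.4 pos [ 0.4207 -0.3629  0.1636] psi 42.3 q6 -0.08 -> roll 0.0  shift [1, -6, 44] F [ 0.1847 -0.3656 -0.2048] grip 0.032 0.0
```

View pics/k.png

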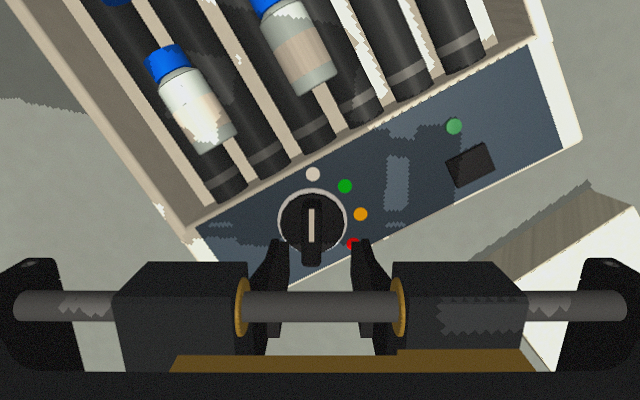

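```bash

python3 -m creep '[{"translation":[1,-6,5],"roll":0,"gripper":32},{"translation":[1,-6,20],"roll":0,"gripper":32},{"translation":[1,-6,34],"roll":0,"gripper":32},{"translation":[1,-6,40],"roll":0,"gripper":32},{"translation":[1,-6,43],"roll":0,"gripper":32}]' |sed -n '2p;4p'
python3 -m creep '[{"translation":[0,0,1],"roll":0,"gripper":32},{"translation":[0,0,1],"roll":0,"gripper":5},{"translation":[0,0,1],"roll":0,"gripper":5},{"translation":[0,0,1],"roll":0,"gripper":5},{"translation":[0,0,1],"roll":0,"gripper":5}]' 20
python3 -m creep '[{"translation":[0,0,0],"roll":0,"gripper":5},{"translation":[0,0,0],"roll":0,"gripper":5}]'
python3 plan.py .417 -.358 .12 -38
```

```text
position: [0.4158, -0.356, 0.1195]
ft_force: [-4.8, 5.6, 29.4]
time: 61.27
position: [0.4172, -0.3577, 0.1199]
tool_rot: [0.933, 0.361, 0.001, 0.002]
ft_force: [4.1, -1.6, 2.6]
grip_width: 0.0128
grip_force: 6.5
time: 61.43
position: [0.4176, -0.3581, 0.1199]
tool_rot: [0.933, 0.361, 0.001, 0.003]
ft_force: [0.9, 0.6, 7.7]
grip_width: 0.0121
grip_force: 22.2
t 61.4 pos [ 0.4176 -0.3581  0.1199] psi 42.3 q6 -0.08 -> roll 80.3  shift [-1, 0, -0] F [0.9223 0.5833 7.7102] grip 0.012 22.2
```

```bash

python3 -m creep '[{"translation":[0,0,-1],"roll":5,"gripper":5},{"translation":[0,0,-1],"roll":10,"gripper":5},{"translation":[0,0,-1],"roll":15,"gripper":5},{"translation":[0,0,-1],"roll":20,"gripper":5},{"translation":[0,0,-1],"roll":25,"gripper":5}]' | sed -n '2p;4,6p'
for i in 1 2; do python3 -m creep '[{"translation":[0,0,0],"roll":5,"gripper":5},{"translation":[0,0,0],"roll":10,"gripper":5},{"translation":[0,0,0],"roll":15,"gripper":5},{"translation":[0,0,0],"roll":20,"gripper":5},{"translation":[0,0,0],"roll":25,"gripper":5}]'| sed -n '2p;4,6p'; done
python3 -m creep '[{"translation":[0,0,0],"roll":5,"gripper":5},{"translation":[0,0,0],"roll":5,"gripper":5},{"translation":[0,0,0],"roll":5,"gripper":5}]'
python3 plan.py .417 -.358 .12 -38
```

```text
position: [0.4176, -0.3581, 0.1199]
ft_force: [1.9, -0.7, 1.8]
grip_width: 0.0117
grip_force: 22.2
position: [0.4176, -0.3581, 0.1199]
ft_force: [1.9, -0.6, 1.9]
grip_width: 0.0119
grip_force: 22.2
position: [0.4176, -0.3581, 0.1199]
ft_force: [1.7, -1.2, 2.1]
grip_width: 0.0119
grip_force: 22.2
time: 62.93
position: [0.4176, -0.3581, 0.1199]
tool_rot: [0.947, -0.322, 0.002, 0.001]
ft_force: [2.7, -0.4, 6.0]
grip_width: 0.0121
grip_force: 22.8
t 62.9 pos [ 0.4176 -0.3581  0.1199] psi -37.6 q6 1.31 -> roll 0.4  shift [-1, 0, -0] F [ 2.7064 -0.39    6.0334] grip 0.012 22.8
```

Turned 80°. Release, lift, move back and look.

```bash

python3 -m creep '[{"translation":[0,0,0],"roll":0,"gripper":32},{"translation":[0,0,0],"roll":0,"gripper":32},{"translation":[0,0,0],"roll":0,"gripper":32},{"translation":[0,0,-10],"roll":0,"gripper":32},{"translation":[0,0,-30],"roll":0,"gripper":32}]' | sed -n '2p;4p'
python3 -m creep '[{"translation":[0,0,-40],"roll":0,"gripper":32},{"translation":[0,0,-80],"roll":0,"gripper":32},{"translation":[0,0,-120],"roll":0,"gripper":32},{"translation":[0,0,-150],"roll":0,"gripper":32},{"translation":[0,0,-150],"roll":0,"gripper":32}]' | sed -n '2p;4p'
python3 - <<'E'
from h import *
o,w,c=grab("wrist"); s=viewer.camera("scene")
a=w[:,:400]; b=cv2.resize(s[90:270,200:520],(576,324))
w2=cv2.resize(w,(448,280)); out=np.zeros((604,576,3),np.uint8); out[:280,:448]=w2; out[280:604]=b
cv2.imwrite("pics/z.png",out); print(o["position"])
E
```

```text
position: [0.4145, -0.3548, 0.147]
ft_force: [-0.2, -0.7, 0.5]
position: [0.4182, -0.359, 0.3058]
ft_force: [0.5, -1.1, 0.2]
[ 0.4182 -0.359   0.3058]
```

```bash
python3 -c "
import cv2; a=cv2.imread('pics/z.png')[:600]; cv2.imwrite('pics/z2.png',a)"
```

```text
(no output)
```

View pics/z2.png

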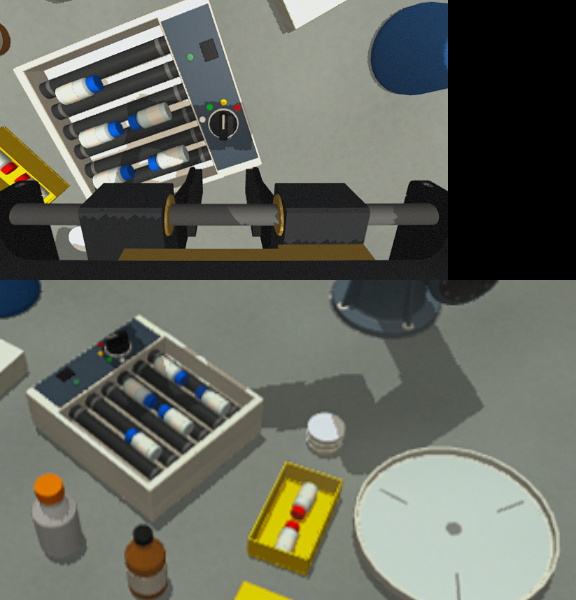

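The composite picture shows the following:
- **Blue vials:** all five lie in grooves along the rollers.
- **Rejects:** both red vials are in the tub.
- **Platter:** it is empty.
- **Selector:** the knob pointer at (223,122) points straight at the amber dot at (223,102).

```bash
python3 -c "
from rig import hand_in; print(hand_in())"
```

```text
the job is handed in; nothing more can be done
None
```

Done and handed in: all five blue-capped vials are lying in the roller grooves, both red-capped rejects are in the yellow tub, and the selector was turned to amber last, about 65 s into the 210 s allowed.

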